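# Load the top sample plate from the rack into the plate reader

## Robot

A 6-joint arm with a two-finger parallel gripper is mounted at the origin on a cart in front of the work surface, level with it; the furniture and walls round the work are solid. World frame = base frame: x ahead of the robot, y to its left, z up, the work surface at z = 0. Lengths are in mm, angles in rad, forces in N, time in s.
With the tool pointing down it reaches from about 325 to 850 mm from the base axis. Payload 15.5 kg.
Tool frame: the origin (TCP) lies at the very end of the fingers, on their centre line; the grasp point (between the pads) lies 19 mm behind it; z points along the fingers, y is the line along which they close (so a half turn about z gives the same grasp; the last joint's range is limited). The gripper opens to 91 mm and grips with 3 to 60 N. Pads are 32 mm wide; open, the fingers measure 118 mm over their backs; the gripper's body (76 mm by 178 mm) begins 60 mm behind the grasp point.
Start: joints at [-1.359, 0.494, 1.345, -0, 1.302, -0.096], TCP at [188.757, -595.816, 213.915] pointing down, gripper open.
Joint ranges: [-2.91, 2.91], [-0.82, 2.16], [0.22, 2.67], [-1.22, 4.37], [0.12, 2.79], [-3.08, 3.08]. Speed limits (rad/s): [1.89, 1.89, 2.57, 3.01, 3.01, 3.01].

## Interface

Orientations are given as [roll, pitch, yaw] about the fixed x, y, z axes, in that order (R = Rz(yaw) Ry(pitch) Rx(roll)).
In Python, from cell import get_obs, get_image, hand_in, cut_out gives the robot as it stands.
- The arm moves only by the tool apply_moves, never from a script. Its arguments are lists of equal length, an entry for each row: "delta_pos": the shift along the tool's x, y, z in mm, a list of three; "delta_rot": the turn, a rotation vector about the tool's x, y, z in rad, a list of three. In form: {"delta_pos": [[dx, dy, dz], ...], "delta_rot": [[rx, ry, rz], ...]}. A call has 1 to 12 rows; each row is the pose to reach, as a shift and turn from the pose commanded when the call began, along the tool's axes at that moment; what a row does not reach only later rows make up. A row lasts 1/12 s, in which the tool goes at most 41.7 mm and 7.16 degrees, less where a joint would pass 70% of its speed; a pose out of reach is approached as far as the arm can. A call with a gripper value outside its range is refused whole. "gripper" is the gripper command: -1 is fully open, 1 is shut, values between are in proportion, set as the call begins (left out, the last holds). The fingers move at their own pace and stop on an object; "squeeze" is the grip in N (left out, the last holds). Time passes only in rows, so rows that repeat a pose let the fingers close. It gives the time, the measured TCP pose, the force, the opening and the grip force at its end, in the units of the state.
- get_obs(): the state, without advancing time (a new reading comes with each control period).
- get_image(name): name is "scene" or "top"; returns a dict with "frame" (384x512x3 uint8, red, green, blue), "depth" (384x512 float32, mm along the optical axis (not along the pixel's ray), 0 where there is no reading), "fov_y" (degrees; the focal length in pixels is half the picture's height over the tangent of half this angle, whatever the lens; pixels are square), "cx", "cy" (the principal point, pixels), "camera_from_world" (4x4, takes a point from world to camera coordinates). Camera axes: x right, y down, z forward; pixel columns grow to the right and rows downward; lengths in mm; the calibration is good to about 2 mm. A picture is of the moment at which its call begins.
- hand_in(): hands the job in; it is judged then, once.
Trained networks look in a picture, given as the dict that the camera call returned (one of the last four; its "shot" number tells which), for a name from the list of things; names that differ only in an ending like _2 or _b are one class to them, and where a whole thing is asked for, a point or a joint stands for the part that bears it (a point fixed in the world has none). Each returns a list of dicts, best first, with "p" (0 to 1); they miss things now and then, are a little off and sometimes report something else, mostly with a low value. They report only what shows in the picture. A call takes as long as a camera call. They do not tell look-alikes from the thing itself.
- cut_out(picture, thing): "mask" (384x512 bool, what is visible of it) and "extent" ([left, top, right, bottom] in pixels, round what is visible of it).
The state is a dict: "t": time; "q": joint angles; "joint_vel": joint speeds; "joint_torque": joint torques, N m; "position": TCP position; "eef_rot": TCP orientation; "contact_force": force on the tool from outside, world axes, zero at the start; "moment": the same for the moment, N m; "opening": finger opening in mm; "finger_force": force on a finger pad.
Only numpy, scipy, OpenCV 4.12 (cv2) and the standard library are available. Lean on these libraries where they do the work, as an engineer would, in place of code of your own. Each camera call takes 0.05 s, during which the arm holds its last target. There are 200 camera calls.

## Task

Slide the top sample plate of the stack in the rack out over the rack's front lip until about a third of it overhangs, then pinch the overhanging part by its two long edges, lift it away and lay it gently and flat in the nest of the plate reader's drawn-out carriage, settled between its stops. Let go of it, then push the carriage fully home with the plate in it. Leave the other two plates in the rack and everything else where it stands.

Things in the scene. Friction and masses are not known exactly. Their poses are not given: they have to be found in the camera images.
- top_plate_center (a point): Centre, half-way up, of the top one of three equal aluminium sample plates, 90 x 60 x 5 mm, 75 g, dark round spots on top; x along its 90 mm (into the rack), y across, z up. Underside 55 mm above the worktop. Plates slide easily on each other (friction 0.3): a fingertip pressing down with 4 to 12 N drags the top one. Pressing in front of the lip, or over 45 mm of overhang, tips it.
- mid_plate_center (a point): Centre of the second plate, just under the top one; held back by the lip, which is 3.3 mm higher than this plate's underside. Stays in the rack.
- low_plate_center (a point): Centre of the lowest plate. Stays in the rack.
- plate_rack: White steel rack, fixed. Origin on the worktop, 40 mm behind the front face of the lip, mid-width; x points into the rack, z up. A shelf with bottles, underside 245 mm up, 184 mm wide, covers the stack from x = 0 backwards: get at the stack with the tool leaning 25 to 40 degrees, hand towards the robot's side. Shelf uprights (140 mm over all) stand only behind x = 72 mm.
- rack_lip (a point): Middle of the lip's top front edge, 53.3 mm above the worktop, 1.7 mm below the top plate's underside; axes as the rack's. Lip 4 mm thick; free space in front of it down to the worktop. At first the plate ends 6 mm behind this face. Side guides 64 mm apart (2 mm play, 72 mm over all) reach 2 mm below the plate's top face, the back stop 1 mm above it.
- reader: White plate reader with a small display on its front, fixed, 130 mm wide, 150 deep, 155 high. Origin on the worktop under the middle of its front face; x points into it, away from the robot's side, z up. Its hood clears a plate that lies flat in the carriage by 3.5 mm.
- carriage (a joint): Travel of the reader's carriage in m: 0 = fully home (drawer front shut against the reader), 0.12 = fully drawn out towards the robot's side. Slides with about 2 N of friction and stays where it is left.
- nest (a point): Middle of the carriage's nest, on the surface the plate lies on, 52 mm above the worktop; x into the reader, z up. Plate's length goes along x, its centre 2.5 mm above this. End stops 4 mm high, 96 mm apart; flared cheeks beside the last 22 mm at the rear only, 2 mm play a side. Elsewhere the table is 42 mm wide: the plate sticks out 9 mm a side, with room for fingers beside and below it.
- drawer_front (a point): Middle of the outer face of the carriage's front panel, 47.5 mm above the worktop; x points into the reader. The panel is 92 mm wide, 12 mm thick, reaches from 34 to 61 mm above the worktop and stands 13 mm in front of the plate's place. Push here to shut it.
- buffer_bottle: white bottle with a yellow cap, 52 mm wide, 98 mm high, standing on the rack's shelf; origin under its foot
- amber_bottle: brown bottle with a black cap, 42 mm wide, 85 mm high, standing on the rack's shelf; origin under its foot
- timer: small white countdown timer lying on the worktop, 61 x 63 x 18 mm; origin under its middle
- boat: square white weighing boat on the worktop, 62 x 62 x 17 mm; origin under its middle
- forceps: steel tweezers lying on the worktop, 120 mm long, 7 mm high; origin under their middle
- marker: white marker pen with black cap lying on the worktop, 134 mm long, 20 mm high; origin under its middle
- log_book: dark bound log book lying on the worktop, 105 x 148 x 11 mm; origin under its middle
- flask: conical glass flask on the worktop, 75 mm wide, 103 mm high; origin under its foot
- wide_bottle: open glass bottle on the worktop, 44 mm wide, 74 mm high; origin under its foot
There are look-alikes about, which are no part of the job. Leave any orange look-alike of the part that bears top_plate_center alone.

How it is judged (in metres and radians):
On the way, in this order (a step that is already met when the one before it is completed fails the run):
1. the top plate, still lying on the stack, overhangs the front of the lip by at least 25 mm (x of top_plate_center in the frame of plate_rack below -0.02 m and z of top_plate_center in the frame of plate_rack between 0.0555 and 0.06 m and y of top_plate_center in the frame of plate_rack between -0.006 and 0.006 m and angle between top_plate_center's own z axis and vertical below 0.06 rad), for 0.2 s.
2. the plate lies flat in the nest of the drawn-out carriage, released (x of top_plate_center in the frame of nest between -0.005 and 0.005 m and y of top_plate_center in the frame of nest between -0.005 and 0.005 m and z of top_plate_center in the frame of nest between 0.0005 and 0.0045 m and angle between top_plate_center's own z axis and vertical below 0.035 rad and angle between the x axis of top_plate_center and the x axis of nest, either way round below 0.09 rad and contact force between the fingers and top_plate below 0.2 N and value of joint carriage above 0.09 m), for 0.2 s.
At the end, for the whole second after the job is handed in: The carriage is home within 4 mm with the plate at rest in its nest: centre within 5 mm of the nest's middle along x and y, resting within 2 mm, level within 2 and in line within 5 degrees. The other two plates are in the magazine within 8 mm along, 6 mm across and 3 mm in height of their places (value of joint carriage below 0.004 m and x of top_plate_center in the frame of nest between -0.005 and 0.005 m and y of top_plate_center in the frame of nest between -0.005 and 0.005 m and z of top_plate_center in the frame of nest between 0.0005 and 0.0045 m and angle between top_plate_center's own z axis and vertical below 0.035 rad and angle between the x axis of top_plate_center and the x axis of nest, either way round below 0.09 rad and x of mid_plate_center in the frame of plate_rack between 0.003 and 0.019 m and y of mid_plate_center in the frame of plate_rack between -0.006 and 0.006 m and z of mid_plate_center in the frame of plate_rack between 0.0495 and 0.0555 m and x of low_plate_center in the frame of plate_rack between 0.003 and 0.019 m and y of low_plate_center in the frame of plate_rack between -0.006 and 0.006 m and z of low_plate_center in the frame of plate_rack between 0.0445 and 0.0505 m and linear speed of top_plate below 0.02 m/s); the robot touches nothing.
It fails at once if one of the other two plates is drawn more than 15 mm out of its place (distance of any of mid_plate_center, low_plate_center from where it was at the start of the episode above 0.015 m).
It fails at once if one of the other things is moved by more than 30 mm (distance of any of buffer_bottle, amber_bottle, timer, boat, forceps, marker, log_book, flask, wide_bottle from where it was at the start of the episode above 0.03 m).
It fails at once if the top plate is dropped: it falls freely by more than about 2 cm (contact force between the fingers and top_plate below 0.05 N and linear speed of top_plate above 0.6 m/s).
It fails at once if the top plate falls onto the worktop (height (world z) of top_plate_center below 0.03 m).
It also fails if it takes over 64 s, if anything falls off the work surface, if the arm or the gripper's body presses on something with over 40 N, if the wrist force passes 120 N, or if a joint passes its speed limit or range.

## Working session

There is one attempt and no reset: what is moved stays moved. The work goes in short steps, Python scripts to look and compute and a tool call to move; the robot and the scene stay as the last step left them, time stands still between calls to the robot, and variables do not carry over. Pictures are saved under pics/ and viewed, at most 10 in all, crops included, and the job is handed in when it is done.

Besides the shell and the picture viewer there is one more tool, called after "Emit:" by a JSON object that holds its "api" and its "payload". apply_moves: Moves the arm, as the interface text tells. Its arguments: {"type":"object","properties":{"delta_pos":{"type":"array"},"delta_rot":{"type":"array"},"gripper":{"type":"number"},"squeeze":{"type":"number"}},"required":["delta_pos","delta_rot"]}

```bash
ls; mkdir -p pics; cat > h.py <<'E'
import numpy as np, cv2
from cell import get_obs,get_image,cut_out
from scipy.spatial.transform import Rotation as Ro
def pts(im):
    h,w=im['depth'].shape; f=h/2/np.tan(np.radians(im['fov_y'])/2)
    v,u=np.mgrid[:h,:w]; d=im['depth'].astype(float)
    c=np.stack([(u-im['cx'])*d/f,(v-im['cy'])*d/f,d,np.ones_like(d)],-1)
    p=c@np.linalg.inv(im['camera_from_world']).T
    p=p[...,:3]; p[d==0]=np.nan
    return p
def proj(im,P):
    f=384/2/np.tan(np.radians(im['fov_y'])/2)
    c=np.c_[np.atleast_2d(P),np.ones(len(np.atleast_2d(P)))]@im['camera_from_world'].T
    return np.c_[c[:,0]/c[:,2]*f+im['cx'],c[:,1]/c[:,2]*f+im['cy']]
E
python3 - <<'E'
from h import *
ims={n:get_image(n) for n in('scene','top')}
print(get_obs())
for n,im in ims.items():
    np.savez(''+n+'.npz',**{k:v for k,v in im.items()})
    print(n,im['fov_y'],np.linalg.inv(im['camera_from_world']).round(2).tolist())
    P=pts(im)
    for t in['top_plate_center','plate_rack','reader','carriage','drawer_front','buffer_bottle','amber_bottle','log_book','flask','wide_bottle','timer','boat','forceps','marker']:
        for r in cut_out(im,t)[:3]:
            if r['p']<.2: continue
            m=r['mask']; q=P[m]; q=q[~np.isnan(q[:,0])]
            print(t,round(r['p'],2),[int(x) for x in r['extent']],np.median(q,0).round(),np.percentile(q,3,axis=0).round(),np.percentile(q,97,axis=0).round())
a=np.hstack([ims['scene']['frame'],ims['top']['frame']])
cv2.imwrite('pics/a.png',cv2.resize(ims['scene']['frame'][...,::-1],(800,600)));cv2.imwrite('pics/b.png',cv2.resize(ims['top']['frame'][...,::-1],(800,600)))
E
```

```text
pics
{'t': 0.1, 'q': array([-1.35948329e+00,  4.94111938e-01,  1.34605563e+00,  4.38950839e-05,
        1.30249269e+00, -9.55007333e-02]), 'joint_vel': array([ 0.00113167, -0.00072732, -0.00300959,  0.00031865,  0.00061448,
       -0.00042407]), 'joint_torque': array([ 1.27319679e-03, -8.80241346e+01, -3.82543445e+01,  7.08067487e-02,
        4.81726066e-02, -1.53185198e-05]), 'position': array([ 188.71133576, -595.48228223,  213.40814178]), 'eef_rot': array([-3.14053395e+00, -1.43920890e-04,  3.06802034e-01]), 'contact_force': array([ 0.18117239,  0.29555313, -0.50675279]), 'moment': array([ 0.06154449, -0.06033462, -0.02230389]), 'finger_force': 0.0, 'opening': 91.28560288059764}
scene 49.60000497327186 [[-0.45, -0.5, 0.74, -284.37], [-0.89, 0.26, -0.36, 358.59], [-0.01, -0.83, -0.56, 868.49], [0.0, 0.0, 0.0, 1.0]]
top_plate_center 0.75 [225, 218, 247, 242] [612. -25.  59.] [571. -59.  54.] [658.   8.  62.]
top_plate_center 0.48 [181, 197, 202, 215] [872.  30.   4.] [818.   8.   1.] [900.  64.   7.]
plate_rack 0.74 [197, 148, 268, 260] [683. -39. 100.] [ 572. -117.    3.] [730.  45
[... 2449 characters left out ...]
 0.75 [153, 231, 205, 276] [428. 190.  11.] [369. 121.   4.] [487. 259.  18.]
flask 0.9 [165, 199, 187, 221] [570. 198.  33.] [538. 170.  -1.] [605. 235. 102.]
wide_bottle 0.54 [135, 207, 152, 222] [562. 300.  50.] [544. 283.  25.] [580. 320.  76.]
timer 0.91 [286, 228, 312, 251] [ 460. -212.   15.] [ 427. -246.   -1.] [ 490. -179.   23.]
boat 0.68 [326, 246, 348, 272] [ 397. -333.    6.] [ 368. -361.   -4.] [ 428. -300.   21.]
boat 0.38 [257, 163, 269, 176] [663. -79. 307.] [648. -99. 251.] [685. -62. 340.]
forceps 0.51 [311, 193, 340, 236] [ 545. -279.   54.] [ 481. -317.    3.] [ 604. -245.   64.]
marker 0.65 [359, 234, 394, 242] [ 458. -459.   16.] [ 451. -525.    8.] [ 469. -409.   23.]
```

View pics/a.png

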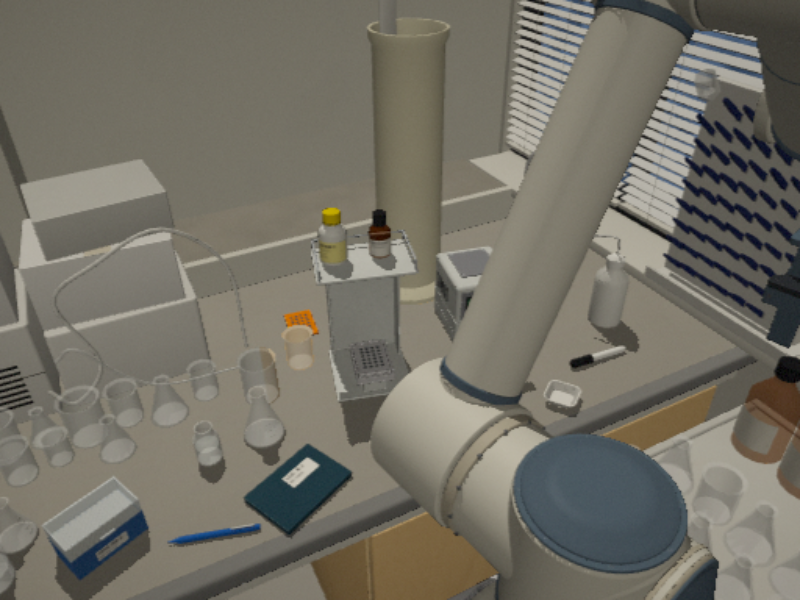

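View pics/b.png

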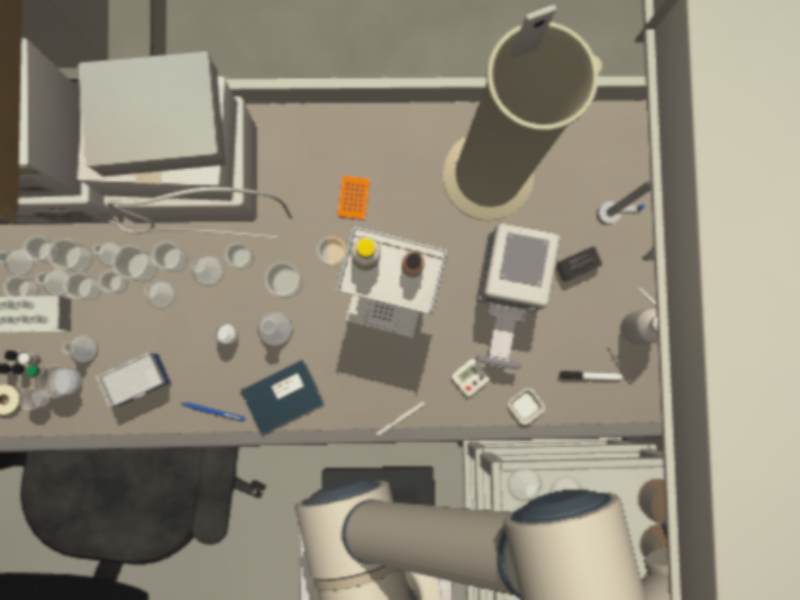

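Candidates for the plate: aluminium plate in the rack at about (238,228) in the scene picture, (245,199) in top; orange look-alike at (192,206) in scene, (226,126) in top. I choose the aluminium one in the rack. Next come close crops and rectangle fits.

```bash
python3 - <<'E'
from h import *
def ld(n): return dict(np.load(n+'.npz',allow_pickle=True))
S,T=ld('scene'),ld('top')
cr=lambda im,x,y,w,h,k:cv2.resize(im['frame'][y:y+h,x:x+w,::-1],None,fx=k,fy=k,interpolation=cv2.INTER_CUBIC)
a=cr(S,195,190,80,75,5);b=cr(T,205,140,80,75,5);c=cr(T,290,140,80,100,3)
out=np.zeros((375+300,800,3),np.uint8);out[:375,:400]=a;out[:375,400:]=b;out[375:,:240]=c
d=cr(S,275,150,80,70,4);out[375:655,300:620]=d
cv2.imwrite('pics/c.png',out[:600+75][:, :] if 0 else cv2.resize(out,(710,600)))
def rect(im,lo,hi,box,nm):
    P=pts(im); m=(P[...,2]>lo)&(P[...,2]<hi)&(P[...,0]>box[0])&(P[...,0]<box[1])&(P[...,1]>box[2])&(P[...,1]<box[3])
    q=P[m]; r=cv2.minAreaRect(q[:,:2].astype(np.float32)); print(nm,len(q),np.round(r[0],1),np.round(r[1],1),round(r[2],1),'z',np.median(q[:,2]).round(1))
for n,im in(('S',S),('T',T)):
    rect(im,240,268,(500,800,-160,80),n+' shelf')
    rect(im,50,70,(500,680,-100,50),n+' stack')
    rect(im,148,168,(580,800,-380,-200),n+' reader top')
    rect(im,44,72,(470,605,-330,-230),n+' carriage')
    P=pts(im)
    q=P[(P[...,2]>48)&(P[...,2]<72)&(P[...,0]>540)&(P[...,0]<680)&(P[...,1]>-100)&(P[...,1]<50)]
    print(np.percentile(q[:,2],[5,25,50,75,95]).round(1))
E
```

```text
S shelf 1300 [662.9 -38.9] [183.7 129.6] 74.8 z 250.0
S stack 551 [615.  -25.4] [ 72.2 107.6] 74.5 z 58.1
S reader top 579 [ 682.9 -297.8] [122.3 149. ] 77.2 z 151.9
S carriage 0 [0. 0.] [0. 0.] 0.0 z nan
[50.1 56.3 58.  59.4 61.4]
T shelf 2002 [663.7 -44.7] [184.  125.7] 74.7 z 251.0
T stack 340 [591.3 -25.6] [71.7 55.3] 74.6 z 59.7
T reader top 1757 [ 682.7 -306.7] [129.4 149.9] 77.8 z 153.8
T carriage 608 [ 543.4 -278.5] [ 80.4 128.1] 80.8 z 53.7
[51.  56.5 59.5 62.2 65.8]
  return _methods._mean(a, axis=axis, dtype=dtype,
  ret = ret.dtype.type(ret / rcount)
```

View pics/c.png

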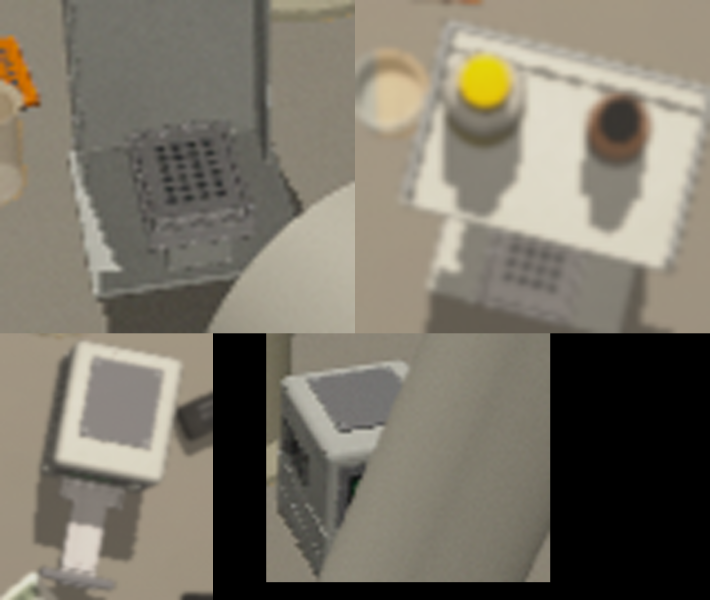

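The aluminium plate with dark spots sits in the rack at crop (190,165), under the shelf. The carriage is drawn out at crop (85,545), and the orange look-alike is outside the rack. The two cameras disagree by about 5 mm in y, so I'll calibrate them against the fingertip near the rack.

```bash
cat >> h.py <<'E'
def frame(o,yaw): # xy origin, yaw rad -> function (x,y,z)->world
    c,s=np.cos(yaw),np.sin(yaw)
    return lambda x,y,z: np.array([o[0]+c*x-s*y,o[1]+s*x+c*y,z])
def go(pos,lean_deg,yaw,ob=None):
    """print the delta from the measured pose; tool z leans forward by lean"""
    ob=ob or get_obs(); R0=Ro.from_euler('xyz',ob['eef_rot'])
    R1=Ro.from_euler('xyz',[np.pi,-np.radians(lean_deg),yaw])
    dp=R0.inv().apply(np.array(pos)-ob['position']); dr=(R0.inv()*R1).as_rotvec()
    print('dp',dp.round(1).tolist(),'dr',dr.round(3).tolist(),'|dp|',np.linalg.norm(dp).round(),'rot',np.degrees(np.linalg.norm(dr)).round())
RY=np.radians(-15.3); rack=frame((601.3,-25.0),RY)
E
python3 -c "
from h import *
go(rack(-60,0,100),30,RY)"
```

```text
dp [515.3, -452.1, 113.9] dr [-0.15, 0.509, 0.561] |dp| 695.0 rot 44.0
```

Emit:
{"api": "apply_moves", "payload": {"delta_pos": [[200, -175, 10], [400, -350, 30], [515.3, -452.1, 60], [515.3, -452.1, 60], [515.3, -452.1, 60], [515.3, -452.1, 60], [515.3, -452.1, 60], [515.3, -452.1, 60], [515.3, -452.1, 60], [515.3, -452.1, 60], [515.3, -452.1, 60], [515.3, -452.1, 60]], "delta_rot": [[0, 0, 0.2], [-0.07, 0.25, 0.28], [-0.15, 0.509, 0.561], [-0.15, 0.509, 0.561], [-0.15, 0.509, 0.561], [-0.15, 0.509, 0.561], [-0.15, 0.509, 0.561], [-0.15, 0.509, 0.561], [-0.15, 0.509, 0.561], [-0.15, 0.509, 0.561], [-0.15, 0.509, 0.561], [-0.15, 0.509, 0.561]], "gripper": 1}}

```text
t: 2.5
position: [436.3, -187.2, 173.3]
eef_rot: [3.142, -0.524, -0.268]
contact_force: [0.8, -1.3, -0.6]
opening: 14.6
finger_force: 0.0
```

```bash
python3 -c "
from h import *
print(get_obs()['position'])
go(rack(-60,0,100),30,RY)"
```

```text
[ 436.29535778 -187.17184817  173.28892574]
dp [12.0, -200.0, 91.6] dr [0.0, 0.0, -0.001] |dp| 220.0 rot 0.0
```

Emit:
{"api": "apply_moves", "payload": {"delta_pos": [[12, -40, 0], [12, -80, 0], [12, -120, 0], [12, -160, 20], [12, -200, 40], [12, -200, 80], [12, -200, 91.6], [12, -200, 91.6], [12, -200, 91.6]], "delta_rot": [[0, 0, 0], [0, 0, 0], [0, 0, 0], [0, 0, 0], [0, 0, 0], [0, 0, 0], [0, 0, 0], [0, 0, 0], [0, 0, 0]]}}

```text
t: 3.25
position: [515.5, -46.1, 129.0]
eef_rot: [3.133, -0.518, -0.269]
contact_force: [0.1, 0.1, -0.6]
opening: 0.5
finger_force: 0.0
```

```bash
python3 - <<'E'
from h import *
o=get_obs();print(o['position'],o['eef_rot'],o['opening'])
ims=[get_image('scene'),get_image('top')]
for n,im in zip('ST',ims):
    np.savez(n+'2.npz',**im)
    print(n,proj(im,[o['position']]),proj(im,[rack(-40,0,53.3),rack(-34,0,60),rack(-34,30,60),rack(-34,-30,60)]).round(1).tolist())
S,T=ims
u=proj(S,[o['position']])[0].astype(int);v=proj(T,[o['position']])[0].astype(int)
def cr(im,c,k=8,w=46,h=36):
    x,y=c[0]-w,c[1]-h
    a=cv2.resize(im['frame'][y:y+2*h,x:x+2*w,::-1],None,fx=k/2,fy=k/2,interpolation=cv2.INTER_CUBIC);print('crop origin',x,y,k/2);return a
cv2.imwrite('pics/d.png',np.hstack([cr(S,u),cr(T,v)]))
E
```

```text
[515.54232486 -46.09047873 128.96269977] [ 3.13287226 -0.51824239 -0.26858947] 0.49436465595533224
S [[257.77710471 226.85878381]] [[241.1, 240.9], [240.7, 237.8], [230.6, 239.3], [250.7, 236.4]]
T [[251.53096597 224.47577234]] [[241.2, 210.7], [241.7, 208.8], [232.7, 206.6], [250.6, 211.1]]
crop origin 211 190 4.0
crop origin 205 188 4.0
```

View pics/d.png

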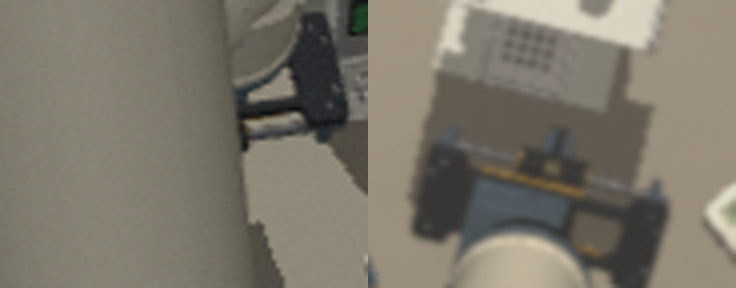

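The scene view is blocked by the arm here. In top, the closed fingertips show at about (253,220), but the arm had not finished its move. I'll measure again now that it has settled.

```bash
python3 - <<'E'
from h import *
o=get_obs();print(o['position'],o['eef_rot'],o['joint_vel'].round(3))
T=get_image('top');np.savez('T3.npz',**T)
o=get_obs();print(o['position'])
c=proj(T,[o['position']])[0];print(c)
x,y=int(c[0])-30,int(c[1])-40
a=cv2.resize(T['frame'][y:y+60,x:x+60,::-1],None,fx=10,fy=10,interpolation=cv2.INTER_CUBIC)
print('org',x,y)
# overlay model points
from h import rack
P={'lip':[rack(-40,-36,53.3),rack(-40,36,53.3)],'plate':[rack(-34,30,60),rack(-34,-30,60)]}
for k,q in P.items():
    for p in proj(T,q): cv2.circle(a,tuple(int(t) for t in ((p-[x,y]+.5)*10)),4,(0,0,255) if k=='lip' else (0,255,0),1)
cv2.circle(a,tuple(int(t) for t in ((c-[x,y]+.5)*10)),4,(255,0,255),1)
cv2.imwrite('pics/e.png',a)
E
```

```text
[515.69359032 -46.00810202 128.61037351] [ 3.13261293 -0.51742181 -0.26808141] [-0.037 -0.039  0.021  0.248  0.021 -0.343]
[514.90030674 -46.50509459 128.96881772]
[251.6679988  224.68013638]
org 221 184
```

View pics/e.png

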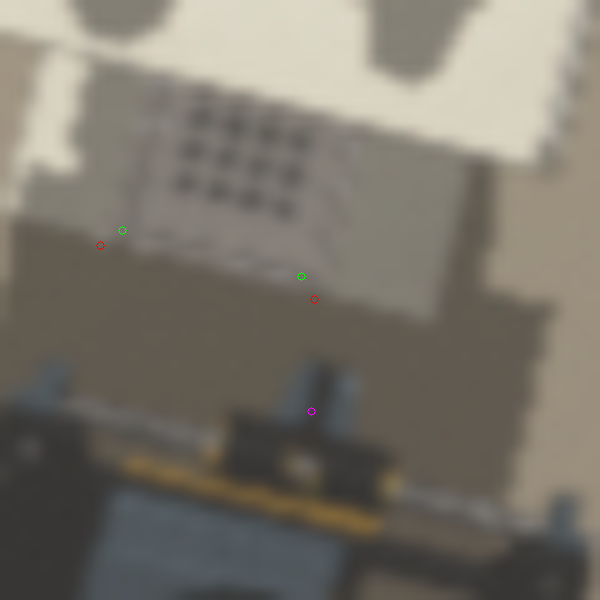

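The front corner of the fingertip shows at (253.5,220). With 16 mm half pad width and 30° lean it should be at (253.3,220.8), so the top camera is good to about 1–2 mm. I'll use it and shift the rack origin to (601.9,-28.4). When leaning, the fingertip's lower rear corner touches first, about 14 mm behind and 8 mm below the TCP.

```bash
sed -i 's/(601.3,-25.0)/(601.9,-28.4)/' h.py; python3 -c "
from h import *
o=get_obs();print(o['position'],o['eef_rot'])
go(rack(-30,0,115),30,RY,o);go(rack(28,0,84),30,RY,o)"
```

```text
[514.90030674 -46.50509459 128.96881772] [ 3.13162237 -0.51692643 -0.26649872]
dp [35.8, -40.8, 36.0] dr [0.01, 0.007, 0.0] |dp| 65.0 rot 1.0
dp [70.9, -41.3, 91.6] dr [0.01, 0.007, 0.0] |dp| 123.0 rot 1.0
```

Emit:
{"api": "apply_moves", "payload": {"delta_pos": [[18, -20.4, 18], [35.8, -40.8, 36], [35.8, -40.8, 36], [35.8, -40.8, 36], [48, -41, 55], [60, -41, 73], [70.9, -41.3, 91.6], [70.9, -41.3, 91.6], [70.9, -41.3, 91.6], [70.9, -41.3, 91.6], [70.9, -41.3, 91.6]], "delta_rot": [[0, 0, 0], [0.01, 0.007, 0], [0.01, 0.007, 0], [0.01, 0.007, 0], [0.01, 0.007, 0], [0.01, 0.007, 0], [0.01, 0.007, 0], [0.01, 0.007, 0], [0.01, 0.007, 0], [0.01, 0.007, 0], [0.01, 0.007, 0]]}}

```text
t: 4.32
position: [627.7, -36.7, 85.1]
eef_rot: [-3.141, -0.524, -0.269]
contact_force: [1.0, 0.6, -0.2]
opening: 0.5
finger_force: 0.0
```

```bash
python3 -c "
from h import *
o=get_obs();print(o['position'],o['eef_rot'],o['contact_force'])
go(rack(28,0,84),30,RY,o)
go(rack(28,0,74),30,RY,o)"
```

```text
[627.69218889 -36.73997815  85.05783634] [-3.14109655 -0.52442205 -0.2691762 ] [ 0.95595505  0.56645968 -0.16918083]
dp [0.3, -1.2, 1.4] dr [0.001, -0.001, -0.002] |dp| 2.0 rot 0.0
dp [-4.7, -1.2, 10.0] dr [0.001, -0.001, -0.002] |dp| 11.0 rot 0.0
```

Emit:
{"api": "apply_moves", "payload": {"delta_pos": [[-1.5, 0, 2.6], [-3, 0, 5.2], [-4.5, 0, 7.8], [-6, 0, 10.4], [-6, 0, 10.4], [-6, 0, 10.4]], "delta_rot": [[0, 0, 0], [0, 0, 0], [0, 0, 0], [0, 0, 0], [0, 0, 0], [0, 0, 0]]}}

```text
t: 4.82
position: [628.3, -36.5, 72.9]
eef_rot: [-3.141, -0.525, -0.269]
contact_force: [-0.3, -0.5, -0.7]
opening: 0.2
finger_force: 0.0
```

Emit:
{"api": "apply_moves", "payload": {"delta_pos": [[-0.5, 0, 0.87], [-1, 0, 1.73], [-1, 0, 1.73], [-1, 0, 1.73]], "delta_rot": [[0, 0, 0], [0, 0, 0], [0, 0, 0], [0, 0, 0]]}}

```text
t: 5.15
position: [628.9, -36.5, 70.6]
eef_rot: [-3.141, -0.525, -0.269]
contact_force: [0.8, 0.2, -0.7]
opening: 0.3
finger_force: 0.0
```

Emit:
{"api": "apply_moves", "payload": {"delta_pos": [[-0.5, 0, 0.87], [-1, 0, 1.73], [-1, 0, 1.73], [-1, 0, 1.73]], "delta_rot": [[0, 0, 0], [0, 0, 0], [0, 0, 0], [0, 0, 0]]}}

```text
t: 5.48
position: [629.0, -36.5, 68.5]
eef_rot: [-3.141, -0.525, -0.269]
contact_force: [-0.3, -0.1, 1.7]
opening: 0.3
finger_force: 0.9
```

Emit:
{"api": "apply_moves", "payload": {"delta_pos": [[-0.5, 0, 0.87], [-0.5, 0, 0.87], [-0.5, 0, 0.87]], "delta_rot": [[0, 0, 0], [0, 0, 0], [0, 0, 0]]}}

```text
t: 5.73
position: [629.2, -36.5, 68.0]
eef_rot: [-3.141, -0.526, -0.269]
contact_force: [-2.8, 0.3, 9.1]
opening: 0.6
finger_force: 4.7
```

Emit:
{"api": "apply_moves", "payload": {"delta_pos": [[-1.7, 0, -1], [-4.3, 0, -2.5], [-7, 0, -4], [-9.5, 0, -5.5], [-12.1, 0, -7], [-12.1, 0, -7]], "delta_rot": [[0, 0, 0], [0, 0, 0], [0, 0, 0], [0, 0, 0], [0, 0, 0], [0, 0, 0]]}}

```text
t: 6.23
position: [615.5, -32.0, 68.6]
eef_rot: [3.14, -0.522, -0.269]
contact_force: [0.1, -0.5, 1.6]
opening: 0.7
finger_force: 0.8
```

```bash
python3 - <<'E'
from h import *
o=get_obs();print(o['position'],o['contact_force'],(o['position'][:2]-[601.9,-28.4])@[np.cos(RY),np.sin(RY)])
T=get_image('top');np.savez('T4.npz',**T)
c=proj(T,[rack(-40,0,55)])[0];x,y=int(c[0])-30,int(c[1])-30
a=cv2.resize(T['frame'][y:y+60,x:x+60,::-1],None,fx=10,fy=10,interpolation=cv2.INTER_CUBIC)
b=cv2.resize(np.load('T3.npz')['frame'][y:y+60,x:x+60,::-1],None,fx=10,fy=10,interpolation=cv2.INTER_CUBIC)
print(x,y); cv2.imwrite('pics/f.png',np.hstack([a,b])[:, 200:1000] if 0 else cv2.resize(np.hstack([a,b]),(800,400)))
E
```

```text
[615.51478804 -32.03917383  68.55906505] [ 0.14121107 -0.496814    1.61131005] 14.092524698410081
212 180
```

View pics/f.png

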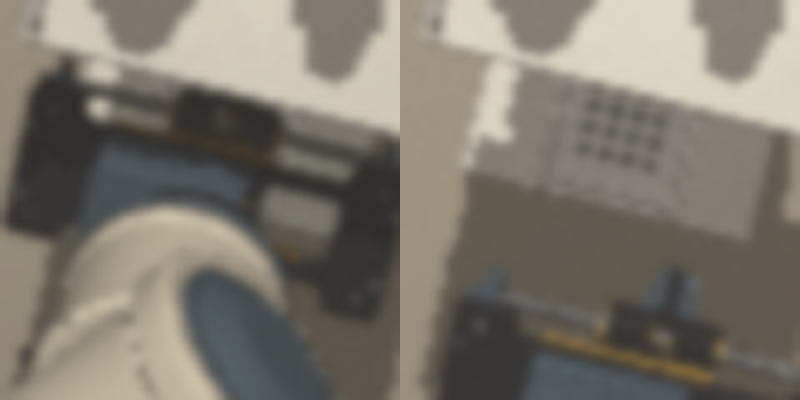

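The hand hides the plate here in the left image. The right image is the earlier view of plate and rack. The press force has dropped to 1.6 N, so I'll press again and carry on dragging.

Emit:
{"api": "apply_moves", "payload": {"delta_pos": [[-0.5, 0, 0.87], [-0.5, 0, 0.87], [-0.5, 0, 0.87]], "delta_rot": [[0, 0, 0], [0, 0, 0], [0, 0, 0]]}}

```text
t: 6.53
position: [616.5, -32.2, 68.1]
eef_rot: [3.14, -0.523, -0.269]
contact_force: [-2.1, -0.2, 7.2]
opening: 0.5
finger_force: 3.5
```

Emit:
{"api": "apply_moves", "payload": {"delta_pos": [[-1.7, 0, -1], [-4.3, 0, -2.5], [-7, 0, -4]], "delta_rot": [[0, 0, 0], [0, 0, 0], [0, 0, 0]]}}

```text
t: 6.78
position: [609.1, -29.4, 68.8]
eef_rot: [3.138, -0.52, -0.269]
contact_force: [0.5, 0.3, 0.8]
opening: 0.2
finger_force: 0.2
```

Emit:
{"api": "apply_moves", "payload": {"delta_pos": [[-0.5, 0, 0.87], [-0.5, 0, 0.87], [-0.5, 0, 0.87]], "delta_rot": [[0, 0, 0], [0, 0, 0], [0, 0, 0]]}}

```text
t: 7.03
position: [609.4, -29.3, 68.1]
eef_rot: [3.137, -0.52, -0.269]
contact_force: [-1.7, -0.4, 5.5]
opening: 0.6
finger_force: 2.8
```

Emit:
{"api": "apply_moves", "payload": {"delta_pos": [[-1.9, 0, -0.8], [-4.6, 0, -1.9], [-7.3, 0, -3.4]], "delta_rot": [[0, 0, 0], [0, 0, 0], [0, 0, 0]]}}

```text
t: 7.28
position: [602.6, -26.6, 68.5]
eef_rot: [3.135, -0.519, -0.269]
contact_force: [0.5, -0.4, 2.0]
opening: 0.2
finger_force: 0.8
```

Emit:
{"api": "apply_moves", "payload": {"delta_pos": [[5, 0, -8.7], [10, 0, -17.3], [-25, 0, -37], [-60, 0, -57], [-95, 0, -77], [-120, 0, -92], [-120, 0, -92], [-120, 0, -92]], "delta_rot": [[0, 0, 0], [0, 0, 0], [0, 0, 0], [0, 0, 0], [0, 0, 0], [0, 0, 0], [0, 0, 0], [0, 0, 0]], "gripper": -1}}

```text
t: 7.95
position: [459.8, 25.9, 108.5]
eef_rot: [3.128, -0.486, -0.276]
contact_force: [-1.2, -0.1, 0.1]
opening: 50.8
finger_force: 0.0
```

```bash
python3 - <<'E'
from h import *
o=get_obs();print(o['position'])
S=get_image('scene');T=get_image('top');np.savez('T5.npz',**T);np.savez('S5.npz',**S)
x,y=212,180
a=cv2.resize(T['frame'][y:y+60,x:x+60,::-1],None,fx=10,fy=10,interpolation=cv2.INTER_CUBIC)
b=cv2.resize(np.load('T3.npz')['frame'][y:y+60,x:x+60,::-1],None,fx=10,fy=10,interpolation=cv2.INTER_CUBIC)
cv2.imwrite('pics/g.png',cv2.resize(np.hstack([a,b]),(800,400)))
P=pts(T); q=P[...,:2]-np.array([601.9,-28.4]); xr=q@[np.cos(RY),np.sin(RY)]; yr=q@[-np.sin(RY),np.cos(RY)]
m=(P[...,2]>45)&(P[...,2]<75)&(abs(yr)<60)&(xr>-110)&(xr<5)
for y0 in range(-36,37,6):
    k=m&(abs(yr-y0)<3); print(y0,xr[k].min().round(1) if k.any() else None)
E
```

```text
[459.75922533  25.94894262 108.5301189 ]
-36 -36.0
-30 -45.0
-24 -56.0
-18 -57.5
-12 -55.9
-6 -57.2
0 -55.2
6 -56.8
12 -55.3
18 -57.1
24 -54.7
30 -56.5
36 -37.1
```

View pics/g.png

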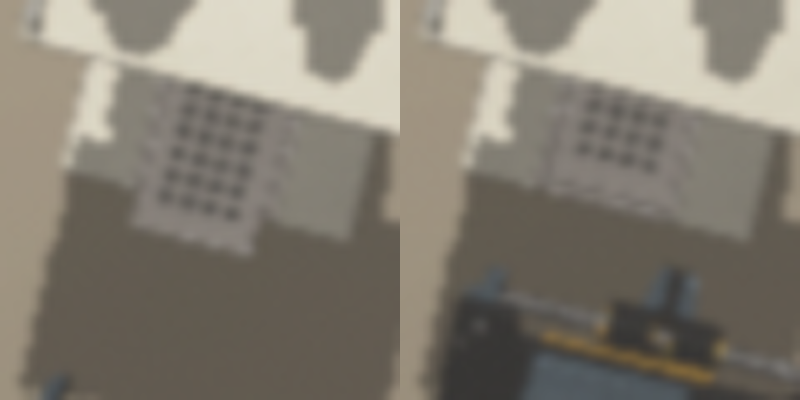

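The plate now overhangs about 18–20 mm and sits square (crop edge (135,222) to (250,253)). It needs about 15 mm more.

```bash
python3 -c "
from h import *
o=get_obs();print(o['position'],o['eef_rot'],o['opening'])
go(rack(-35,0,95),30,RY,o);go(rack(4,0,72),30,RY,o)"
```

```text
[462.86765837  25.00448711 108.82762895] [ 3.12919847 -0.48907724 -0.27891266] 58.88737733489402
dp [93.6, 12.7, 65.6] dr [0.018, 0.035, -0.01] |dp| 115.0 rot 2.0
dp [117.2, 11.7, 104.2] dr [0.018, 0.035, -0.01] |dp| 157.0 rot 2.0
```

Emit:
{"api": "apply_moves", "payload": {"delta_pos": [[0, 0, 0], [0, 0, 0], [0, 0, 0]], "delta_rot": [[0, 0, 0], [0, 0, 0], [0, 0, 0]], "gripper": 1}}

```text
t: 8.3
position: [466.2, 24.5, 108.5]
eef_rot: [3.13, -0.491, -0.281]
contact_force: [0.0, 0.5, 0.9]
opening: 44.4
finger_force: 0.0
```

```bash
python3 -c "
from h import *
o=get_obs();print(o['position'],o['eef_rot'],o['q'].round(3),o['joint_vel'].round(3))
go(rack(-35,0,95),30,RY,o);go(rack(4,0,72),30,RY,o)"
```

```text
[466.22538856  24.45648371 108.50928619] [ 3.12991458 -0.49083128 -0.28057497] [ 0.048  0.378  2.239 -1.223  0.174  3.082] [ 0.    -0.     0.006  0.003 -0.    -0.002]
dp [90.7, 12.9, 63.9] dr [0.018, 0.033, -0.012] |dp| 112.0 rot 2.0
dp [114.2, 12.0, 102.6] dr [0.018, 0.033, -0.012] |dp| 154.0 rot 2.0
```

Emit:
{"api": "apply_moves", "payload": {"delta_pos": [[30, 4, 21], [60, 8, 42], [90.7, 12.9, 63.9], [90.7, 12.9, 63.9], [90.7, 12.9, 63.9], [90.7, 12.9, 63.9]], "delta_rot": [[0, 0, 0], [0.01, 0.02, -0.006], [0.018, 0.033, -0.012], [0.018, 0.033, -0.012], [0.018, 0.033, -0.012], [0.018, 0.033, -0.012]]}}

```text
t: 8.8
position: [566.9, -19.3, 94.5]
eef_rot: [3.141, -0.522, -0.267]
contact_force: [-0.2, 0.5, 0.4]
opening: 4.6
finger_force: 0.0
```

```bash
python3 -c "
from h import *
o=get_obs();print(o['position'],o['eef_rot'],o['q'].round(3),o['joint_vel'].round(3))
go(rack(-35,0,95),30,RY,o);go(rack(4,0,72),30,RY,o)"
```

```text
[566.93005945 -19.33424885  94.46961233] [ 3.14078219 -0.52216877 -0.26733391] [-0.081  0.483  2.067 -0.884  0.121  2.613] [ 0.018 -0.021  0.036 -0.017  0.001  0.016]
dp [1.2, -0.5, 0.1] dr [0.001, 0.001, -0.0] |dp| 1.0 rot 0.0
dp [23.6, -0.5, 39.5] dr [0.001, 0.001, -0.0] |dp| 46.0 rot 0.0
```

```bash
python3 -c "
from h import *
o=get_obs()
go(rack(-15,0,88),22,RY,o);go(rack(5,0,72),22,RY,o)"
```

```text
dp [15.1, -0.5, 16.1] dr [0.001, -0.138, -0.0] |dp| 22.0 rot 8.0
dp [24.4, -0.5, 40.0] dr [0.001, -0.138, -0.0] |dp| 47.0 rot 8.0
```

Emit:
{"api": "apply_moves", "payload": {"delta_pos": [[7.5, -0.3, 8], [15.1, -0.5, 16.1], [20, -0.5, 28], [24.4, -0.5, 40], [24.4, -0.5, 40], [24.4, -0.5, 40]], "delta_rot": [[0, -0.07, 0], [0, -0.138, 0], [0, -0.138, 0], [0, -0.138, 0], [0, -0.138, 0], [0, -0.138, 0]]}}

```text
t: 9.3
position: [607.1, -29.0, 72.3]
eef_rot: [3.141, -0.384, -0.266]
contact_force: [-0.6, -1.0, 0.1]
opening: 0.3
finger_force: 0.0
```

```bash
python3 -c "
from h import *
o=get_obs();print(o['position'],o['eef_rot'],o['contact_force'],o['q'].round(3),o['joint_vel'].round(3))
go(rack(5,0,72),22,RY,o)"
```

```text
[607.14174585 -28.95345511  72.27899754] [ 3.14108571 -0.38448248 -0.26632693] [-0.6495948  -1.03760644  0.10669747] [-0.112  0.548  1.873 -0.173  0.345  1.877] [ 0.006 -0.022  0.062 -0.102 -0.025  0.102]
dp [-0.3, 0.8, 0.2] dr [0.0, -0.001, 0.001] |dp| 1.0 rot 0.0
```

Emit:
{"api": "apply_moves", "payload": {"delta_pos": [[-0.75, 0, 1.85], [-1.5, 0, 3.7], [-2, 0, 5.1], [-2, 0, 5.1], [-2, 0, 5.1]], "delta_rot": [[0, 0, 0], [0, 0, 0], [0, 0, 0], [0, 0, 0], [0, 0, 0]]}}

```text
t: 9.72
position: [606.3, -29.0, 67.1]
eef_rot: [3.141, -0.385, -0.266]
contact_force: [0.0, 0.1, -0.6]
opening: 0.5
finger_force: 0.0
```

Emit:
{"api": "apply_moves", "payload": {"delta_pos": [[-0.4, 0, 0.93], [-0.4, 0, 0.93], [-0.4, 0, 0.93]], "delta_rot": [[0, 0, 0], [0, 0, 0], [0, 0, 0]]}}

```text
t: 9.97
position: [606.8, -29.2, 66.3]
eef_rot: [3.141, -0.385, -0.266]
contact_force: [-1.4, 1.0, 3.0]
opening: 0.5
finger_force: 1.3
```

Emit:
{"api": "apply_moves", "payload": {"delta_pos": [[-0.4, 0, 0.93], [-0.4, 0, 0.93], [-0.4, 0, 0.93]], "delta_rot": [[0, 0, 0], [0, 0, 0], [0, 0, 0]]}}

```text
t: 10.22
position: [607.2, -29.2, 65.8]
eef_rot: [3.141, -0.387, -0.266]
contact_force: [-4.0, -0.2, 11.8]
opening: 0.2
finger_force: 6.1
```

Emit:
{"api": "apply_moves", "payload": {"delta_pos": [[-2, 0, -0.5], [-5, 0, -1.5], [-8, 0, -2.5], [-11, 0, -3.5], [-14, 0, -4.6], [-16.2, 0, -5.3], [-16.2, 0, -5.3]], "delta_rot": [[0, 0, 0], [0, 0, 0], [0, 0, 0], [0, 0, 0], [0, 0, 0], [0, 0, 0], [0, 0, 0]]}}

```text
t: 10.8
position: [592.8, -25.1, 65.8]
eef_rot: [-3.141, -0.391, -0.266]
contact_force: [2.5, -3.9, 15.7]
opening: 0.5
finger_force: 7.7
```

Emit:
{"api": "apply_moves", "payload": {"delta_pos": [[2, 0, -5], [7.5, 0, -18.5], [-10, 0, -50], [-25, 0, -85], [-50, 0, -110], [-50, 0, -110], [-50, 0, -110]], "delta_rot": [[0, 0, 0], [0, 0, 0], [0, -0.05, 0], [0, -0.15, 0], [0, -0.2, 0], [0, -0.2, 0], [0, -0.2, 0]], "gripper": -1}}

```text
t: 11.38
position: [505.9, -1.5, 148.4]
eef_rot: [3.141, -0.187, -0.266]
contact_force: [0.4, -1.5, 0.2]
opening: 44.5
finger_force: 0.0
```

```bash
cat > look.py <<'E'
from h import *
o=get_obs();print(o['t'],o['position'],o['eef_rot'],o['q'].round(2),o['opening'])
T=get_image('top');np.savez('T6.npz',**T)
P=pts(T); q=P[...,:2]-np.array([601.9,-28.4]); xr=q@[np.cos(RY),np.sin(RY)]; yr=q@[-np.sin(RY),np.cos(RY)]
m=(P[...,2]>45)&(P[...,2]<75)&(abs(yr)<60)&(xr>-110)&(xr<5)
print([(y0,xr[k].min().round(1)) for y0 in range(-60,61,6) if (k:=m&(abs(yr-y0)<3)).any()])
k=m&(xr<-45);print('y',np.percentile(yr[k],[0,2,98,100]).round(1),'z',np.median(P[k][:,2]),[(x0,yr[j].min().round(1),yr[j].max().round(1)) for x0 in range(-72,-40,6) if (j:=m&(abs(xr-x0)<3)).any()])
E
python3 look.py
```

```text
11.3833 [505.90416222  -1.4731623  148.38059359] [ 3.14137601 -0.18729581 -0.26601215] [-0.1   0.34  1.87 -0.05  0.75  1.77] 44.49672684372178
[(-36, np.float64(-36.6)), (-30, np.float64(-37.9)), (-24, np.float64(-69.6)), (-18, np.float64(-71.0)), (-12, np.float64(-71.9)), (-6, np.float64(-71.2)), (0, np.float64(-68.7)), (6, np.float64(-70.3)), (12, np.float64(-71.5)), (18, np.float64(-70.6)), (24, np.float64(-68.2)), (30, np.float64(-69.6)), (36, np.float64(-37.4))]
y [-26.6 -25.7  31.2  32.3] z 60.19673390807009 [(-72, np.float64(-23.4), np.float64(30.2)), (-66, np.float64(-26.6), np.float64(31.9)), (-60, np.float64(-25.0), np.float64(32.3)), (-54, np.float64(-26.5), np.float64(31.0)), (-48, np.float64(-24.9), np.float64(32.1)), (-42, np.float64(-26.4), np.float64(31.3))]
```

The plate front is at x ≈ -72 in the rack frame, so about 34 mm overhangs. It lies level at z = 60 with its centre at y ≈ +2.8. Next I move in to pinch it.

```bash
python3 -c "
from h import *
o=get_obs();print(o['joint_vel'].round(2))
go(rack(-60,2.8,110),6,RY,o);go(rack(-60,2.8,43),6,RY,o)"
```

```text
[ 0.    0.03  0.   -0.   -0.01  0.  ]
dp [31.7, -2.2, 44.2] dr [0.0, -0.082, 0.001] |dp| 54.0 rot 5.0
dp [19.3, -2.3, 110.0] dr [0.0, -0.082, 0.001] |dp| 112.0 rot 5.0
```

Emit:
{"api": "apply_moves", "payload": {"delta_pos": [[16, -1, 22], [31.7, -2.2, 44.2], [31.7, -2.2, 44.2], [31.7, -2.2, 44.2], [31.7, -2.2, 44.2]], "delta_rot": [[0, -0.04, 0], [0, -0.082, 0], [0, -0.082, 0], [0, -0.082, 0], [0, -0.082, 0]]}}

```text
t: 11.85
position: [543.7, -9.9, 108.5]
eef_rot: [3.141, -0.102, -0.266]
contact_force: [-0.1, -0.7, -0.3]
opening: 81.8
finger_force: 0.0
```

```bash
python3 -c "
from h import *
o=get_obs();print(o['position'],o['eef_rot'],o['opening'])
go(rack(-60,2.8,110),6,RY,o);go(rack(-60,2.8,43),6,RY,o)"
```

```text
[543.74229502  -9.8822462  108.50646957] [ 3.1405444  -0.10175072 -0.26625487] 81.77066430686658
dp [1.1, -0.3, -1.4] dr [0.001, 0.003, 0.001] |dp| 2.0 rot 0.0
dp [-5.7, -0.4, 65.3] dr [0.001, 0.003, 0.001] |dp| 66.0 rot 0.0
```

Emit:
{"api": "apply_moves", "payload": {"delta_pos": [[0, 0, 0], [-1, 0, 10], [-2, 0, 20], [-3.2, 0, 30], [-4.2, 0, 40], [-5.3, 0, 50], [-6.2, 0, 59], [-7, 0, 66.6], [-7, 0, 66.6], [-7, 0, 66.6]], "delta_rot": [[0, 0, 0], [0, 0, 0], [0, 0, 0], [0, 0, 0], [0, 0, 0], [0, 0, 0], [0, 0, 0], [0, 0, 0], [0, 0, 0], [0, 0, 0]]}}

```text
t: 12.68
position: [544.0, -9.8, 42.1]
eef_rot: [3.141, -0.102, -0.266]
contact_force: [0.9, 0.0, 0.3]
opening: 91.3
finger_force: 0.0
```

Emit:
{"api": "apply_moves", "payload": {"delta_pos": [[0, 0, 0], [0, 0, 0], [0, 0, 0], [0, 0, 0], [0, 0, 0], [0, 0, 0]], "delta_rot": [[0, 0, 0], [0, 0, 0], [0, 0, 0], [0, 0, 0], [0, 0, 0], [0, 0, 0]], "gripper": 0.25, "squeeze": 15}}

```text
t: 13.18
position: [544.3, -9.9, 42.7]
eef_rot: [3.141, -0.103, -0.266]
contact_force: [0.1, -0.7, 0.1]
opening: 59.7
finger_force: 15.0
```

Emit:
{"api": "apply_moves", "payload": {"delta_pos": [[0, 0, 0], [0.2, 0, -2], [0.5, 0, -5], [1.3, 0, -12], [2.3, 0, -22], [3.6, 0, -34], [5, 0, -48], [6.3, 0, -60], [6.3, 0, -60], [6.3, 0, -60]], "delta_rot": [[0, 0, 0], [0, 0, 0], [0, 0, 0], [0, 0, 0], [0, 0, 0], [0, 0, 0], [0, 0, 0], [0, 0, 0], [0, 0, 0], [0, 0, 0]], "gripper": 1, "squeeze": 25}}

```text
t: 14.02
position: [544.8, -9.9, 103.9]
eef_rot: [3.141, -0.105, -0.266]
contact_force: [-0.3, 1.1, -1.0]
opening: 59.6
finger_force: 25.0
```

```bash
python3 - <<'E'
from h import *
o=get_obs();print(o['t'],o['position'],o['eef_rot'],o['opening'],o['finger_force'])
T=dict(np.load('T6.npz')); P=pts(T)
# reader yaw from top face
m=(P[...,2]>148)&(P[...,2]<168)&(P[...,0]>580)&(P[...,1]<-200)&(P[...,1]>-400)
r=cv2.minAreaRect(P[m][:,:2].astype(np.float32));print(r)
yaw=np.radians(r[2]-90) if r[1][0]<r[1][1] else np.radians(r[2]-180)
RD=frame(r[0],yaw); front=RD(-75,0,0)[:2]; print('yaw',np.degrees(yaw),'front',front)
q=P[...,:2]-front; x=q@[np.cos(yaw),np.sin(yaw)]; y=q@[-np.sin(yaw),np.cos(yaw)]
m=(P[...,2]>30)&(P[...,2]<80)&(x>-150)&(x<5)&(abs(y)<62)
for x0 in range(-140,6,5):
    k=m&(abs(x-x0)<2.5)
    if k.any(): print(x0,'y',y[k].min().round(1),y[k].max().round(1),'z',np.percentile(P[k][:,2],[10,50,90]).round(1))
# crop rectified top view at z=55: reader frame x -150..10, y -65..65, 4px/mm
xs=np.arange(-150,10,.25);ys=np.arange(-65,65,.25)
W=np.array([[ [front[0]+np.cos(yaw)*a-np.sin(yaw)*b,front[1]+np.sin(yaw)*a+np.cos(yaw)*b,55] for a in xs] for b in ys[::-1]]).reshape(-1,3)
uv=proj(T,W).reshape(len(ys),len(xs),2).astype(np.float32)
im=cv2.remap(T['frame'][...,::-1].copy(),uv[...,0],uv[...,1],cv2.INTER_CUBIC)
for a in range(-140,10,20): cv2.line(im,((a+150)*4,0),((a+150)*4,12),(0,0,255),1)
for b in range(-60,61,20): cv2.line(im,(0,(65-b)*4),(12,(65-b)*4),(0,0,255),1)
cv2.imwrite('pics/hh.png',im)
E
```

```text
14.0167 [544.77829365  -9.86816455 103.8767862 ] [ 3.1412773  -0.10506065 -0.26618821] 59.59752755978602 24.954592287540436
((733.9308471679688, -299.6564025878906), (276.9329528808594, 164.09320068359375), 7.536144733428955)
yaw -172.46385526657104 front [ 808.28302134 -289.82003155]
-65 y 62.0 62.0 z [31.5 31.5 31.5]
-55 y 57.4 57.4 z [31.9 31.9 31.9]
-50 y 56.3 56.3 z [32. 32. 32.]
-45 y 48.8 48.8 z [30.5 30.5 30.5]
-40 y 37.5 50.9 z [30.4 31.1 33. ]
-35 y -61.7 33.3 z [41.6 63.8 70.8]
-30 y -56.2 35.9 z [34.7 52.2 65.7]
-25 y -54.1 32.1 z [31.2 48.9 68.6]
-20 y -48.2 12.9 z [31.7 48.2 76.3]
-15 y -48.3 -1.1 z [31.1 33.6 38.4]
-10 y 8.9 8.9 z [31.5 31.5 31.5]
-5 y -43.3 -43.3 z [30.5 30.5 30.5]
```

View pics/hh.png

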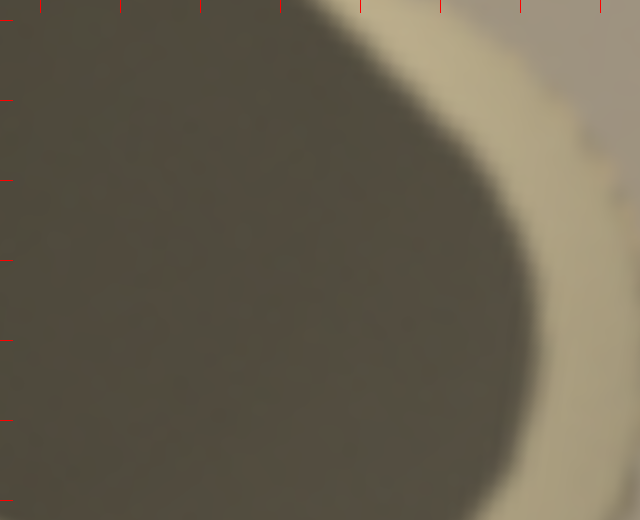

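That box took in the wrong thing: the picture shows only the waste cylinder. I'll restrict the box as in the first run.

```bash
cat > nest.py <<'E'
from h import *
def reader(T,v=0):
    P=pts(T)
    m=(P[...,2]>146)&(P[...,2]<168)&(P[...,0]>580)&(P[...,0]<800)&(P[...,1]<-200)&(P[...,1]>-380)
    r=cv2.minAreaRect(P[m][:,:2].astype(np.float32))
    yaw=np.radians(r[2]-90) if r[1][0]<r[1][1] else np.radians(r[2]-180)
    if yaw<-1.6: yaw+=np.pi
    front=np.array(frame(r[0],yaw)(-75,0,0)[:2])
    return P,yaw,front,r
if __name__=='__main__':
  for n in('top','T3','T5','T6'):
    T=dict(np.load(n+'.npz')); P,yaw,front,r=reader(T); print(n,np.round(r[0],1),np.round(r[1],1),np.degrees(yaw).round(2),front.round(1))
  q=P[...,:2]-front; x=q@[np.cos(yaw),np.sin(yaw)]; y=q@[-np.sin(yaw),np.cos(yaw)]
  m=(P[...,2]>30)&(P[...,2]<80)&(x>-160)&(x<5)&(abs(y)<62)
  print('cols',m.sum())
  for x0 in range(-150,6,5):
    k=m&(abs(x-x0)<2.5)
    if k.any(): print(x0,'y',y[k].min().round(1),y[k].max().round(1),'z',np.percentile(P[k][:,2],[10,50,90]).round(1),'lum',T['frame'][k].mean().round())
  xs=np.arange(-155,15,.25);ys=np.arange(-65,65,.25)
  W=np.array([[ [front[0]+np.cos(yaw)*a-np.sin(yaw)*b,front[1]+np.sin(yaw)*a+np.cos(yaw)*b,55] for a in xs] for b in ys[::-1]]).reshape(-1,3)
  uv=proj(T,W).reshape(len(ys),len(xs),2).astype(np.float32)
  im=cv2.remap(T['frame'][...,::-1].copy(),uv[...,0],uv[...,1],cv2.INTER_CUBIC)
  for a in range(-140,15,20): cv2.line(im,((a+155)*4,0),((a+155)*4,12),(0,0,255),1)
  for b in range(-60,61,20): cv2.line(im,(0,(65-b)*4),(12,(65-b)*4),(0,0,255),1)
  cv2.imwrite('pics/i.png',im)
E
python3 nest.py
```

```text
top [ 682.2 -306.7] [129.7 151. ] -12.18 [ 608.9 -290.9]
T3 [ 682.1 -306.5] [129.4 151. ] -11.92 [ 608.7 -291. ]
T5 [ 682.  -306.3] [129.5 152.1] -11.53 [ 608.5 -291.3]
T6 [ 682.  -306.5] [129.4 152.1] -11.98 [ 608.6 -291. ]
cols 680
-130 y -25.2 20.6 z [54.7 58.6 64.4] lum 109.0
-125 y -44.2 45.4 z [55.7 60.9 64.6] lum 116.0
-120 y -43.5 45.8 z [56.3 61.7 65.7] lum 130.0
-115 y -39.6 39.9 z [54.  59.5 62.9] lum 146.0
-110 y -20.4 21.3 z [49.4 55.7 60.7] lum 171.0
-105 y -17.8 20.3 z [50.1 55.  60.1] lum 193.0
-100 y -20.9 18.3 z [48.3 53.  56.3] lum 198.0
-95 y -21.3 19.4 z [47.9 52.2 55.9] lum 200.0
-90 y -20.1 20.2 z [47.5 53.1 56.9] lum 199.0
-85 y -18.1 20.1 z [46.9 53.7 56.9] lum 199.0
-80 y -22.0 19.7 z [45.5 52.7 56.3] lum 197.0
-75 y -20.0 20.4 z [48.9 53.  56.2] lum 197.0
-70 y -19.6 20.5 z [48.9 53.  58.3] lum 200.0
-65 y -19.5 18.1 z [46.  52.4 59.5] lum 203.0
-60 y -20.9 19.9 z [46.6 52.8 56.1] lum 194.0
-55 y -19.9 20.4 z [49.3 53.3 56.2] lum 162.0
-50 y -18.8 20.1 z [46.2 49.9 57.9] lum 124.0
-45 y -21.6 19.3 z [50.  52.2 57.8] lum 120.0
-40 y -20.5 19.9 z [47.5 53.2 56.1] lum 120.0
-35 y -20.0 21.0 z [49.8 52.  57.3] lum 120.0
-30 y -19.7 18.5 z [48.6 52.  55.5] lum 121.0
-25 y -37.5 36.5 z [47.1 52.  57.5] lum 117.0
-20 y -36.0 37.9 z [47.5 53.1 58.5] lum 120.0
-15 y -39.1 38.6 z [47.5 54.1 58.4] lum 118.0
-10 y -37.8 38.9 z [48.3 52.9 58.8] lum 117.0
-5 y -37.6 36.4 z [51.1 55.9 59.7] lum 116.0
0 y -60.9 59.5 z [31.9 51.4 75.4] lum 87.0
5 y -36.4 61.3 z [30.9 34.3 48.6] lum 84.0
```

View pics/i.png

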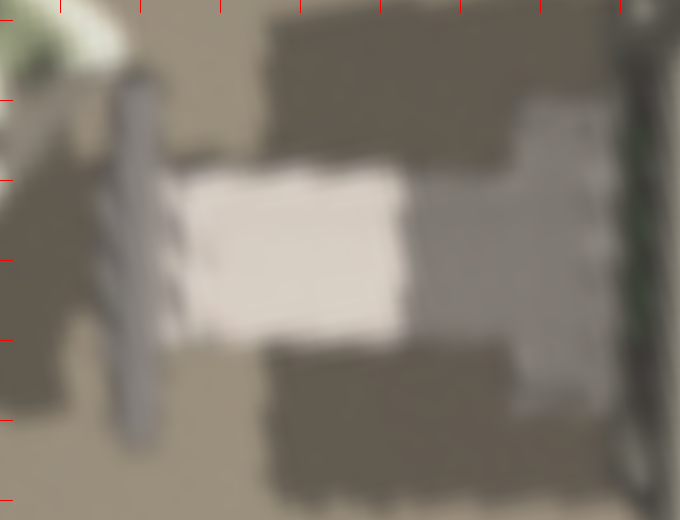

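Rectified top view of the carriage: the panel spans x ≈ -127 to -115, the front stop ends at about -105, the cheeks start at -26, and the rear stop is at about -8. The nest centre is therefore about -57 from the reader front. I'll refine it from the depth profile and move to hover there.

```bash
python3 - <<'E'
from nest import *
yaw=np.radians(-12.0); F=np.array([608.7,-291.0])
X=[];Z=[];L=[];Yl=[]
for n in('top','T3','T5','T6'):
    T=dict(np.load(n+'.npz')); P=pts(T)
    q=P[...,:2]-F; x=q@[np.cos(yaw),np.sin(yaw)]; y=q@[-np.sin(yaw),np.cos(yaw)]
    m=(P[...,2]>30)&(P[...,2]<80)&(x>-140)&(x<2)&(abs(y)<17); X+=list(x[m]);Z+=list(P[m][:,2]);L+=list(T['frame'][m].mean(1))
    k=(P[...,2]>45)&(P[...,2]<75)
    a=k&(x>-100)&(x<-32)&(abs(y)<30); b=k&(x>-24)&(x<-5)&(abs(y)<50); c=k&(x>-126)&(x<-117)&(abs(y)<55)
    print(n,'ymid table',(np.percentile(y[a],[1,99])).round(1),'cheeks',np.percentile(y[b],[1,99]).round(1),'panel',np.percentile(y[c],[1,99]).round(1),'panel x',np.percentile(x[k&(x<-110)&(x>-145)&(abs(y)>24)&(abs(y)<42)],[0,5,95,100]).round(1))
X,Z,L=map(np.array,(X,Z,L))
for lo,hi in((-134,-96),(-16,2)):
    print([(b,int(k.sum()),Z[k].mean().round(1),int(L[k].mean())) for b in range(lo,hi,2) if (k:=(X>=b)&(X<b+2)).any()])
NF=frame(F,yaw); o=get_obs()
print(o['position'],NF(-57,0,55))
go(NF(-57-33.4,0,110),6,yaw,o)
print(o['q'].round(2))
E
```

```text
top ymid table [-21.7  20.4] cheeks [-37.8  38. ] panel [-44.1  45.3] panel x [-127.6 -126.9 -115.5 -115.1]
T3 ymid table [-21.2  20.3] cheeks [-37.4  37.8] panel [-43.8  45.9] panel x [-127.6 -126.5 -115.5 -115. ]
T5 ymid table [-21.1  20.5] cheeks [-37.8  37.8] panel [-43.9  45. ] panel x [-127.5 -126.7 -115.7 -115.2]
T6 ymid table [-21.1  20.4] cheeks [-37.6  38.4] panel [-43.7  45.4] panel x [-127.7 -126.7 -115.9 -115. ]
[(-132, 5, np.float64(58.3), 97), (-130, 26, np.float64(57.2), 111), (-128, 26, np.float64(59.4), 110), (-126, 24, np.float64(61.4), 118), (-124, 26, np.float64(62.1), 126), (-122, 27, np.float64(61.5), 132), (-120, 27, np.float64(61.5), 138), (-118, 24, np.float64(60.4), 147), (-116, 19, np.float64(59.7), 153), (-114, 25, np.float64(52.3), 166), (-112, 30, np.float64(51.9), 164), (-110, 26, np.float64(56.2), 186), (-108, 24, np.float64(56.2), 194), (-106, 24, np.float64(56.8), 206), (-104, 24, np.float64(52.4), 200), (-102, 24, np.float64(52.8), 206), (-100, 24, np.float64(52.8), 205), (-98, 24, np.float64(52.2), 207)]
[(-16, 27, np.float64(51.6), 123), (-14, 24, np.float64(52.9), 123), (-12, 27, np.float64(53.7), 121), (-10, 25, np.float64(55.2), 121), (-8, 25, np.float64(53.4), 122), (-6, 29, np.float64(56.2), 119), (-4, 23, np.float64(56.4), 114), (-2, 9, np.float64(62.5), 88), (0, 9, np.float64(34.6), 90)]
[544.77829365  -9.86816455 103.8767862 ] [ 552.94558676 -279.14903362   55.        ]
dp [45.8, 259.5, -1.2] dr [0.006, -0.0, -0.056] |dp| 264.0 rot 3.0
[-0.12  0.48  1.76 -0.02  0.8   1.73]
```

Emit:
{"api": "apply_moves", "payload": {"delta_pos": [[0, 15, 0], [0, 45, 0], [5, 75, 0], [10, 105, 0], [15, 135, 0], [20, 165, 0], [25, 195, 0], [33, 225, 0], [40, 247, 0], [45.8, 259.5, 0], [45.8, 259.5, 0], [45.8, 259.5, 0]], "delta_rot": [[0, 0, 0], [0, 0, 0], [0, 0, -0.01], [0, 0, -0.02], [0, 0, -0.03], [0, 0, -0.04], [0.006, 0, -0.056], [0.006, 0, -0.056], [0.006, 0, -0.056], [0.006, 0, -0.056], [0.006, 0, -0.056], [0.006, 0, -0.056]]}}

```text
t: 15.02
position: [519.7, -271.9, 107.2]
eef_rot: [-3.141, -0.102, -0.211]
contact_force: [0.2, 0.8, 0.4]
opening: 59.7
finger_force: 25.0
```

```bash
cat >> h.py <<'E'
NY=np.radians(-12.0); NF=frame((608.7,-291.0),NY)
def nxy(P):
    q=P[...,:2]-np.array([608.7,-291.0]); return q@[np.cos(NY),np.sin(NY)],q@[-np.sin(NY),np.cos(NY)]
E
python3 - <<'E'
from h import *
o=get_obs();print(o['t'],o['position'],o['eef_rot'],o['finger_force'],nxy(o['position']))
go(NF(-56.7-33.4,0.1,110),6,NY,o)
T=get_image('top');np.savez('T7.npz',**T)
P=pts(T);x,y=nxy(P)
print('plate z',[(b,int(k.sum()),np.median(P[k][:,2]).round(1),y[k].min().round(1),y[k].max().round(1)) for b in range(-80,10,4) if (k:=(x>=b)&(x<b+4)&(abs(y)<45)&(P[...,2]>100)&(P[...,2]<140)).any()])
k=(x>-70)&(x<5)&(abs(y)<22)&(P[...,2]>100)&(P[...,2]<140);print('rear max x',[(c,x[k&(abs(y-c)<4)].max().round(1)) for c in range(-24,25,8) if (k&(abs(y-c)<4)).any()])
E
```

```text
15.0167 [ 519.6904025  -271.85132981  107.15346369] [-3.1414491  -0.10211845 -0.21069681] 24.954629838466644 (np.float64(-91.04575663026131), np.float64(0.22408988558775883))
dp [1.2, 0.1, -2.7] dr [-0.0, 0.003, -0.001] |dp| 3.0 rot 0.0
plate z [(-56, 1, np.float64(118.7), np.float64(23.8), np.float64(23.8)), (-52, 3, np.float64(124.3), np.float64(25.4), np.float64(27.7)), (-48, 4, np.float64(126.1), np.float64(20.6), np.float64(26.3)), (-44, 4, np.float64(122.8), np.float64(17.6), np.float64(27.7)), (-40, 7, np.float64(125.8), np.float64(12.2), np.float64(28.5)), (-36, 8, np.float64(123.4), np.float64(8.8), np.float64(27.4)), (-32, 11, np.float64(126.4), np.float64(4.2), np.float64(24.9)), (-28, 11, np.float64(124.5), np.float64(0.9), np.float64(26.1)), (-24, 14, np.float64(123.1), np.float64(-3.8), np.float64(28.0)), (-20, 16, np.float64(124.0), np.float64(-7.0), np.float64(28.9)), (-16, 15, np.float64(126.3), np.float64(-11.5), np.float64(28.4)), (-12, 2, np.float64(120.5), np.float64(-29.8), np.float64(3.3)), (-8, 3, np.float64(132.9), np.float64(-41.4), np.float64(-35.4)), (-4, 52, np.float64(127.8), np.float64(-41.9), np.float64(45.0)), (0, 8, np.float64(137.9), np.float64(-24.2), np.float64(43.1))]
rear max x [(-24, np.float64(-0.9)), (-16, np.float64(-1.4)), (-8, np.float64(1.9)), (0, np.float64(-1.3)), (8, np.float64(2.4)), (16, np.float64(1.0)), (24, np.float64(-3.1))]
```

Emit:
{"api": "apply_moves", "payload": {"delta_pos": [[0.6, 0, 10], [-0.3, 0, 20], [-1.5, 0, 30], [-2.6, 0, 40], [-3.7, 0, 48], [-4.2, 0, 52], [-4.2, 0, 52], [-4.2, 0, 52], [-4.2, 0, 52]], "delta_rot": [[0, 0, 0], [0, 0, 0], [0, 0, 0], [0, 0, 0], [0, 0, 0], [0, 0, 0], [0, 0, 0], [0, 0, 0], [0, 0, 0]]}}

```text
t: 15.82
position: [521.4, -272.6, 56.0]
eef_rot: [3.141, -0.104, -0.21]
contact_force: [-0.1, -1.1, -0.5]
opening: 59.7
finger_force: 25.0
```

```bash
cat > pl.py <<'E'
from h import *
def rep(n,zl,zh):
    o=get_obs();xy=np.array(nxy(o['position'])).round(1);print(o['t'],o['position'].round(1),o['eef_rot'].round(4),o['finger_force'].round(1),xy,o['contact_force'].round(1))
    T=get_image('top');np.savez(n+'.npz',**T);P=pts(T);x,y=nxy(P)
    for b in range(-52,-10,6):
        k=(x>=b)&(x<b+6)&(abs(y)<45)&(P[...,2]>zl)&(P[...,2]<zh)
        if k.any(): print(b,k.sum(),np.median(P[k][:,2]).round(1),np.sort(y[k])[[0,-1]].round(1))
    k=(x>-22)&(x<6)&(abs(y)<26)
    for b in range(-22,4,2):
        j=k&(x>=b)&(x<b+2); print(b,int(j.sum()),P[j][:,2].mean().round(1) if j.any() else '',end=' | ')
    # rectified picture
    xs=np.arange(-70,10,.2);ys=np.arange(-50,50,.2)
    g=np.array([[NF(a,b,60) for a in xs] for b in ys[::-1]]).reshape(-1,3)
    uv=proj(T,g).reshape(len(ys),len(xs),2).astype(np.float32)
    im=cv2.remap(T['frame'][...,::-1].copy(),uv[...,0],uv[...,1],cv2.INTER_CUBIC)
    for a in range(-70,10,10): cv2.line(im,((a+70)*5,0),((a+70)*5,12),(0,0,255),1)
    for b in range(-50,51,10): cv2.line(im,(0,(50-b)*5),(12,(50-b)*5),(0,0,255),1)
    cv2.imwrite('pics/%s.png'%n,im)
E
python3 -c "
from pl import *
rep('T8',63,80); go(NF(-56.7-33.4,0.1,54),6,NY)"
```

```text
Traceback (most recent call last):
  File "pl.py", line 3, in rep
    o=get_obs();xy=np.array(nxy(o['position'])).round(1);print(o['t'],o['position'].round(1),o['eef_rot'].round(4),o['finger_force'].round(1),xy,o['contact_force'].round(1))
                                                                                                                   ^^^^^^^^^^^^^^^^^^^^^^^
AttributeError: 'float' object has no attribute 'round'
```

```bash
sed -i "s/o\['finger_force'\].round(1)/o['finger_force']/" pl.py
python3 -c "
from pl import *
rep('T8',63,80); go(NF(-56.7-33.4,0.1,54),6,NY)"
```

```text
15.8167 [ 521.4 -272.6   56. ] [ 3.1409 -0.1037 -0.2099] 24.954536855220795 [-89.2  -0.2] [-0.1 -1.1 -0.5]
-52 2 70.9 [25.2 26.6]
-46 5 75.1 [19.  25.9]
-40 7 73.5 [16.8 27.1]
-34 13 73.3 [ 5.6 27.9]
-28 13 73.0 [ 2.1 26. ]
-22 16 72.8 [-5.8 26.6]
-16 24 72.3 [-31.7  28.3]
-22 64 1077.1 | -20 58 1122.8 | -18 55 1077.6 | -16 57 1061.6 | -14 55 1036.3 | -12 55 1097.9 | -10 53 1157.9 | -8 58 1022.8 | -6 59 967.6 | -4 78 807.1 | -2 69 805.5 | 0 65 850.4 | 2 68 894.7 | dp [-1.1, -0.3, 2.0] dr [0.001, 0.001, -0.0] |dp| 2.0 rot 0.0
```

View pics/T8.png

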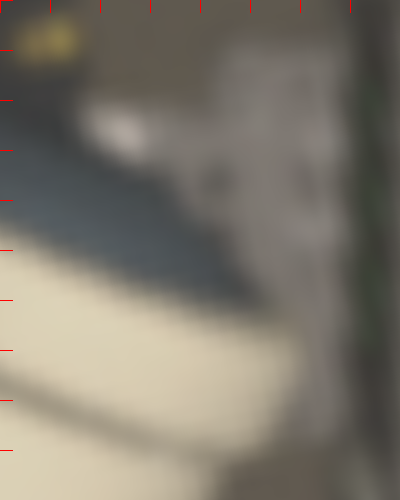

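The last crop is mostly hidden by the hand; the plate's rear part shows between about (100,100) and (330,330). I'll use the depth numbers for the rear edge.

```bash
python3 -c "
from h import *
for n,z in(('T7',124.5),('T8',73.3)):
    T=dict(np.load(n+'.npz'));P=pts(T);x,y=nxy(P)
    print(n,[(b,int(j.sum()),np.median(P[j][:,2]).round(1)) for b in range(-24,2,2) if (j:=(x>=b)&(x<b+2)&(y>0)&(y<24)&(P[...,2]<140)).any()])
"
```

```text
T7 [(-24, 10, np.float64(85.9)), (-22, 4, np.float64(123.6)), (-20, 7, np.float64(122.1)), (-18, 7, np.float64(124.2)), (-16, 6, np.float64(128.0)), (-14, 4, np.float64(122.3)), (-12, 1, np.float64(123.3)), (-10, 1, np.float64(51.4)), (-8, 1, np.float64(55.5)), (-6, 1, np.float64(57.2)), (-4, 15, np.float64(105.4)), (-2, 8, np.float64(131.0)), (0, 5, np.float64(36.6))]
T8 [(-24, 6, np.float64(71.2)), (-22, 4, np.float64(72.8)), (-20, 4, np.float64(72.7)), (-18, 5, np.float64(73.3)), (-16, 5, np.float64(72.1)), (-14, 4, np.float64(72.7)), (-12, 4, np.float64(71.8)), (-8, 5, np.float64(55.4)), (-6, 5, np.float64(57.7)), (-4, 16, np.float64(112.7)), (-2, 5, np.float64(121.7)), (0, 6, np.float64(86.0))]
```

Emit:
{"api": "apply_moves", "payload": {"delta_pos": [[-1.5, -0.3, 0], [-1.5, -0.3, 0], [-1.9, -0.3, 4], [-2.3, -0.3, 8], [-2.7, -0.3, 11.5], [-3, -0.3, 14], [-3, -0.3, 14], [-3, -0.3, 14]], "delta_rot": [[0, 0, 0], [0, 0, 0], [0, 0, 0], [0, 0, 0], [0, 0, 0], [0, 0, 0], [0, 0, 0], [0, 0, 0]]}}

```text
t: 16.53
position: [519.6, -271.7, 41.1]
eef_rot: [3.141, -0.103, -0.21]
contact_force: [0.8, 0.8, -0.5]
opening: 60.0
finger_force: 25.0
```

Emit:
{"api": "apply_moves", "payload": {"delta_pos": [[-0.1, 0, 1], [-0.1, 0, 1], [-0.1, 0, 1]], "delta_rot": [[0, 0, 0], [0, 0, 0], [0, 0, 0]]}}

```text
t: 16.78
position: [519.7, -271.9, 40.4]
eef_rot: [3.141, -0.103, -0.21]
contact_force: [0.2, 0.2, -1.1]
opening: 59.6
finger_force: 25.0
```

```bash
python3 -c "
from h import *
o=get_obs();print(o['t'],o['position'],o['eef_rot'],o['contact_force'],o['moment'],nxy(o['position']))"
```

```text
16.7833 [ 519.74166688 -271.85470008   40.44779685] [ 3.14113397 -0.103247   -0.20982972] [ 0.15826469  0.16310299 -1.07894808] [0.02408437 0.20868715 0.02965773] (np.float64(-90.99491178294774), np.float64(0.23145173048065426))
```

Emit:
{"api": "apply_moves", "payload": {"delta_pos": [[-0.05, 0, 0.6], [-0.05, 0, 0.6], [-0.05, 0, 0.6]], "delta_rot": [[0, 0, 0], [0, 0, 0], [0, 0, 0]]}}

```text
t: 17.03
position: [519.8, -271.9, 39.9]
eef_rot: [3.141, -0.103, -0.21]
contact_force: [1.5, 0.7, -1.1]
opening: 59.5
finger_force: 25.0
```

Emit:
{"api": "apply_moves", "payload": {"delta_pos": [[-0.05, 0, 0.5], [-0.05, 0, 0.5], [-0.05, 0, 0.5]], "delta_rot": [[0, 0, 0], [0, 0, 0], [0, 0, 0]]}}

```text
t: 17.28
position: [520.0, -272.0, 39.8]
eef_rot: [3.141, -0.104, -0.21]
contact_force: [0.1, 2.7, 7.7]
opening: 59.8
finger_force: 25.0
```

Emit:
{"api": "apply_moves", "payload": {"delta_pos": [[0.05, 0, -0.4], [0.05, 0, -0.4], [0.05, 0, -0.4]], "delta_rot": [[0, 0, 0], [0, 0, 0], [0, 0, 0]], "squeeze": 5}}

```text
t: 17.53
position: [519.7, -271.8, 39.7]
eef_rot: [3.141, -0.103, -0.21]
contact_force: [-1.2, -0.3, 2.2]
opening: 60.0
finger_force: 5.0
```

Emit:
{"api": "apply_moves", "payload": {"delta_pos": [[0, 0, 0], [0, 0, 0], [0, 0, 0], [0, 0, 0], [0, 0, 0], [0, 0, 0]], "delta_rot": [[0, 0, 0], [0, 0, 0], [0, 0, 0], [0, 0, 0], [0, 0, 0], [0, 0, 0]], "gripper": -0.8}}

```text
t: 18.03
position: [519.7, -271.8, 39.7]
eef_rot: [3.141, -0.103, -0.21]
contact_force: [-0.2, -0.1, -0.4]
opening: 81.9
finger_force: 0.0
```

```bash
python3 -c "
from h import *
o=get_obs();print(o['t'],o['position'],o['eef_rot'],o['contact_force'],o['opening'],o['finger_force'],o['q'].round(2))
go(NF(-91,0.2,110),6,NY,o);go(NF(-165,0.2,120),6,NY,o)"
```

```text
18.0333 [ 519.71288956 -271.8398302    39.67781233] [ 3.14117209 -0.10312687 -0.20987118] [-0.18948015 -0.10255568 -0.38959231] 81.94613362350844 0.0 [-0.61  0.63  1.7   0.06  0.72  1.13]
dp [7.3, 0.1, -69.9] dr [0.0, 0.002, -0.0] |dp| 70.0 rot 0.0
dp [-65.3, 0.1, -87.5] dr [0.0, 0.002, -0.0] |dp| 109.0 rot 0.0
```

Emit:
{"api": "apply_moves", "payload": {"delta_pos": [[0.4, 0, -4], [1.5, 0, -15], [3, 0, -30], [5, 0, -50], [7.3, 0, -70], [-20, 0, -78], [-60, 0, -85], [-95, 0, -92], [-95, 0, -92], [-95, 0, -92]], "delta_rot": [[0, 0, 0], [0, 0, 0], [0, 0, 0], [0, 0, 0], [0, 0, 0], [0, 0, 0], [0, 0, 0], [0, 0, 0], [0, 0, 0], [0, 0, 0]]}}

```text
t: 18.87
position: [416.7, -249.8, 122.6]
eef_rot: [3.141, -0.104, -0.211]
contact_force: [0.5, -0.6, 1.2]
opening: 82.1
finger_force: 0.0
```

```bash
python3 - <<'E'
from h import *
o=get_obs();print(o['t'],o['position'],o['eef_rot'],o['q'].round(2))
T=get_image('top');np.savez('T9.npz',**T);P=pts(T);x,y=nxy(P)
k=(P[...,2]>45)&(P[...,2]<75)
print('y',[(b,y[j].min().round(1),y[j].max().round(1),np.median(P[j][:,2]).round(1)) for b in range(-130,0,6) if (j:=k&(x>=b)&(x<b+6)&(abs(y)<50)).any()])
print('z by x',[(b,P[j][:,2].mean().round(1),int(T['frame'][j].mean())) for b in range(-130,4,3) if (j:=k&(x>=b)&(x<b+3)&(abs(y)<17)).any()])
print('z by x side',[(b,P[j][:,2].mean().round(1)) for b in range(-130,4,3) if (j:=(P[...,2]<80)&(x>=b)&(x<b+3)&(abs(y)>23)&(abs(y)<28)).any()])
E
```

```text
18.8667 [ 416.74606787 -249.82225606  122.61122312] [ 3.14094826 -0.10350275 -0.21094441] [-0.7   0.39  1.87  0.07  0.79  1.04]
y [(-130, np.float64(-43.9), np.float64(45.3), np.float64(58.4)), (-124, np.float64(-42.7), np.float64(44.8), np.float64(60.4)), (-118, np.float64(-44.3), np.float64(43.8), np.float64(60.4)), (-112, np.float64(-21.0), np.float64(21.0), np.float64(56.2)), (-106, np.float64(-30.7), np.float64(26.1), np.float64(55.5)), (-100, np.float64(-28.1), np.float64(26.7), np.float64(57.1)), (-94, np.float64(-33.0), np.float64(25.4), np.float64(57.1)), (-88, np.float64(-32.6), np.float64(25.0), np.float64(57.2)), (-82, np.float64(-30.1), np.float64(27.0), np.float64(57.3)), (-76, np.float64(-33.3), np.float64(27.4), np.float64(57.6)), (-70, np.float64(-31.2), np.float64(25.9), np.float64(58.8)), (-64, np.float64(-31.3), np.float64(27.5), np.float64(56.3)), (-58, np.float64(-32.9), np.float64(28.0), np.float64(58.4)), (-52, np.float64(-31.6), np.float64(25.8), np.float64(57.8)), (-46, np.float64(-29.8), np.float64(27.2), np.float64(57.2)), (-40, np.float64(-29.5), np.float
[... 2122 characters left out ...]
1)), (-82, np.float64(43.6)), (-79, np.float64(58.0)), (-76, np.float64(39.7)), (-73, np.float64(48.0)), (-70, np.float64(35.9)), (-67, np.float64(40.2)), (-64, np.float64(28.6)), (-61, np.float64(45.3)), (-58, np.float64(52.8)), (-55, np.float64(35.9)), (-52, np.float64(35.8)), (-49, np.float64(32.6)), (-46, np.float64(40.8)), (-43, np.float64(39.8)), (-40, np.float64(45.8)), (-37, np.float64(56.4)), (-34, np.float64(14.3)), (-31, np.float64(47.0)), (-28, np.float64(1.8)), (-25, np.float64(47.2)), (-22, np.float64(58.3)), (-19, np.float64(57.8)), (-16, np.float64(61.1)), (-13, np.float64(50.1)), (-10, np.float64(52.0)), (-7, np.float64(52.6)), (-4, np.float64(55.7)), (-1, np.float64(32.9))]
```

```bash
python3 - <<'E'
from h import *
T=dict(np.load('T9.npz'));T2=get_image('top')
for t in (T,T2):
    P=pts(t);x,y=nxy(P);k=(P[...,2]>48)&(P[...,2]<68)&(x>-100)&(x<-30)&(y>-29)&(y<24)
    A=np.c_[x[k]+60,y[k]+2,np.ones(k.sum())];c,*_=np.linalg.lstsq(A,P[k][:,2],rcond=None);print('plane',c.round(4))
    r=(P[...,2]>45)&(P[...,2]<75)&(x>-16)&(x<-26+14)
    k=(P[...,2]>48)&(P[...,2]<68)&(x>-104)&(x<-30)&(abs(y)<36)
    print(cv2.minAreaRect(np.c_[x[k],y[k]].astype(np.float32)))
    for a,b in((-22,-13),(-40,-30)):
        print(a,[(c,P[j][:,2].mean().round(1)) for c in range(-36,37,6) if (j:=(P[...,2]>40)&(x>a)&(x<b)&(y>=c)&(y<c+6)).any()])
o=get_obs();go(NF(-175,0,60),30,NY,o);go(NF(-175,0,42),30,NY,o);print(o['position'],o['q'].round(2))
E
```

```text
plane [-1.34000e-02 -8.20000e-03  5.73478e+01]
((-66.55438232421875, -2.679708480834961), (73.79724884033203, 61.004425048828125), 0.8604140877723694)
-22 [(-36, np.float64(56.0)), (-30, np.float64(56.8)), (-24, np.float64(56.6)), (-18, np.float64(55.6)), (-12, np.float64(57.0)), (-6, np.float64(437.8)), (0, np.float64(1079.9)), (6, np.float64(1106.8)), (12, np.float64(1120.2)), (18, np.float64(1119.4)), (24, np.float64(1075.5)), (30, np.float64(1119.9)), (36, np.float64(1136.6))]
-40 [(-36, np.float64(52.4)), (-30, np.float64(58.6)), (-24, np.float64(55.2)), (-18, np.float64(55.4)), (-12, np.float64(58.1)), (-6, np.float64(971.1)), (0, np.float64(1088.0)), (6, np.float64(1094.9)), (12, np.float64(1117.6)), (18, np.float64(1109.7)), (24, np.float64(1115.4)), (30, np.float64(1200.6)), (36, np.float64(1200.1))]
plane [-4.40000e-03 -1.20000e-02  5.79189e+01]
((-67.1358871459961, -2.313220977783203), (73.71712493896484, 60.379791259765625), 0.5619123578071594)
-22 [(-36, np.float64(53.1)), (-30, np.float64(58.4)), (-24, np.float64(56.1)), (-18, np.float64(60.0)), (-12, np.float64(56.2)), (-6, np.float64(60.7)), (0, np.float64(1086.1)), (6, np.float64(1084.0)), (12, np.float64(1140.2)), (18, np.float64(1138.2)), (24, np.float64(1089.9)), (30, np.float64(1117.0)), (36, np.float64(1140.2))]
-40 [(-36, np.float64(56.9)), (-30, np.float64(58.7)), (-24, np.float64(60.5)), (-18, np.float64(57.9)), (-12, np.float64(57.9)), (-6, np.float64(1052.5)), (0, np.float64(1098.0)), (6, np.float64(1119.0)), (12, np.float64(1093.2)), (18, np.float64(1131.3)), (24, np.float64(1116.3)), (30, np.float64(1200.4)), (36, np.float64(1200.4))]
dp [12.4, -0.2, 64.0] dr [0.001, 0.419, -0.0] |dp| 65.0 rot 24.0
dp [10.6, -0.2, 81.9] dr [0.001, 0.419, -0.0] |dp| 83.0 rot 24.0
[ 418.84696201 -250.77262889  122.31009335] [-0.7   0.39  1.87  0.07  0.79  1.04]
```

The plate lies flat in the nest: tilt is under 0.015 and the top is at about 57.5 mm, though it sits about 2 mm off to the side, within the cheek play. Next I close the gripper and push the panel with the tool leaning about 18°.

```bash
python3 -c "
from h import *
o=get_obs();print(nxy(o['position']))
go(NF(-175,0,80),18,NY,o);go(NF(-175,0,42),18,NY,o)"
```

```text
(np.float64(-194.06803434417867), np.float64(-0.12435960406189066))
dp [14.5, -0.2, 44.1] dr [0.001, 0.209, -0.0] |dp| 46.0 rot 12.0
dp [10.6, -0.2, 81.9] dr [0.001, 0.209, -0.0] |dp| 83.0 rot 12.0
```

Emit:
{"api": "apply_moves", "payload": {"delta_pos": [[7, 0, 22], [14.5, -0.2, 44.1], [14.5, -0.2, 44.1], [14.5, -0.2, 44.1], [14.5, -0.2, 44.1], [14.5, -0.2, 44.1], [13, -0.2, 58], [11.8, -0.2, 70], [10.6, -0.2, 81.9], [10.6, -0.2, 81.9], [10.6, -0.2, 81.9], [10.6, -0.2, 81.9]], "delta_rot": [[0, 0.1, 0], [0, 0.209, 0], [0, 0.209, 0], [0, 0.209, 0], [0, 0.209, 0], [0, 0.209, 0], [0, 0.209, 0], [0, 0.209, 0], [0, 0.209, 0], [0, 0.209, 0], [0, 0.209, 0], [0, 0.209, 0]], "gripper": 1}}

```text
t: 19.97
position: [437.4, -254.2, 41.9]
eef_rot: [3.141, -0.313, -0.209]
contact_force: [-1.1, 0.2, -1.0]
opening: 5.1
finger_force: 0.0
```

```bash
python3 -c "
from h import *
o=get_obs();print(o['t'],o['position'],nxy(o['position']),o['eef_rot'],o['opening'],o['q'].round(2))
for x in(-148,-100,-35,-27): go(NF(x,0,42),18,NY,o)"
```

```text
19.9667 [ 437.43939636 -254.1770753    41.88500358] (np.float64(-175.17406508185417), np.float64(0.41117377037308134)) [ 3.14090876 -0.31307389 -0.20906395] 5.126890269186132 [-0.76  0.54  2.07  0.56  0.31  0.5 ]
dp [25.9, 0.4, 8.3] dr [0.001, 0.001, 0.0] |dp| 27.0 rot 0.0
dp [71.6, 0.4, 23.0] dr [0.001, 0.001, 0.0] |dp| 75.0 rot 0.0
dp [133.4, 0.4, 43.1] dr [0.001, 0.001, 0.0] |dp| 140.0 rot 0.0
dp [141.0, 0.4, 45.5] dr [0.001, 0.001, 0.0] |dp| 148.0 rot 0.0
```

Emit:
{"api": "apply_moves", "payload": {"delta_pos": [[9.5, 0.4, 3.1], [19, 0.4, 6.2], [25.7, 0.4, 8.3], [28.5, 0.4, 9.3], [31.4, 0.4, 10.2], [36.1, 0.4, 11.7], [40.9, 0.4, 13.3], [46.6, 0.4, 15.1], [52.3, 0.4, 17], [58, 0.4, 18.9], [63.7, 0.4, 20.7], [69.4, 0.4, 22.6]], "delta_rot": [[0, 0, 0], [0, 0, 0], [0, 0, 0], [0, 0, 0], [0, 0, 0], [0, 0, 0], [0, 0, 0], [0, 0, 0], [0, 0, 0], [0, 0, 0], [0, 0, 0], [0, 0, 0]]}}

```text
t: 20.97
position: [508.5, -269.6, 40.8]
eef_rot: [3.141, -0.312, -0.21]
contact_force: [-1.7, 0.6, 1.9]
opening: 0.6
finger_force: 1.1
```

```bash
python3 -c "
from h import *
o=get_obs();print(o['t'],o['position'],nxy(o['position']),o['eef_rot'],o['contact_force'],o['q'].round(2))
for x in(-35,-27): go(NF(x,0,42),18,NY,o)"
```

```text
20.9667 [ 508.53675798 -269.59081191   40.80353808] (np.float64(-102.42565536389395), np.float64(0.11623696091174468)) [ 3.14120941 -0.31200889 -0.20967673] [-1.690874    0.64661812  1.85016048] [-0.68  0.59  1.91  0.37  0.39  0.78]
dp [64.5, 0.1, 19.6] dr [0.0, 0.002, -0.0] |dp| 67.0 rot 0.0
dp [72.2, 0.1, 22.0] dr [0.0, 0.002, -0.0] |dp| 75.0 rot 0.0
```

Emit:
{"api": "apply_moves", "payload": {"delta_pos": [[5.2, 0.1, 1.6], [10.4, 0.1, 3.2], [15.6, 0.1, 4.8], [20.8, 0.1, 6.4], [26, 0.1, 8], [31.2, 0.1, 9.6], [36.4, 0.1, 11.2], [41.6, 0.1, 12.8], [46.8, 0.1, 14.4], [52, 0.1, 16], [56, 0.1, 17.2], [58, 0.1, 17.8]], "delta_rot": [[0, 0, 0], [0, 0, 0], [0, 0, 0], [0, 0, 0], [0, 0, 0], [0, 0, 0], [0, 0, 0], [0, 0, 0], [0, 0, 0], [0, 0, 0], [0, 0, 0], [0, 0, 0]]}}

```text
t: 21.97
position: [568.0, -282.5, 41.8]
eef_rot: [3.141, -0.313, -0.21]
contact_force: [-2.7, 1.1, -1.7]
opening: 0.4
finger_force: 1.0
```

```bash
python3 -c "
from h import *
o=get_obs();print(o['t'],o['position'],nxy(o['position']),o['eef_rot'],o['contact_force'])"
```

```text
21.9667 [ 567.99106368 -282.47136913   41.79866844] (np.float64(-41.59255045267337), np.float64(-0.12160396325589719)) [ 3.1409742  -0.31257741 -0.20959037] [-2.73808144  1.09092191 -1.74137561]
```

Emit:
{"api": "apply_moves", "payload": {"delta_pos": [[3, 0, 1], [6, 0, 2], [9, 0, 2.9], [11.5, 0, 3.7], [13.3, 0, 4.3], [13.3, 0, 4.3]], "delta_rot": [[0, 0, 0], [0, 0, 0], [0, 0, 0], [0, 0, 0], [0, 0, 0], [0, 0, 0]]}}

```text
t: 22.47
position: [581.0, -285.1, 41.6]
eef_rot: [3.141, -0.312, -0.21]
contact_force: [-1.7, -0.1, 0.1]
opening: 0.7
finger_force: 1.3
```

Emit:
{"api": "apply_moves", "payload": {"delta_pos": [[1, 0, 0.3], [1.9, 0, 0.6], [1.9, 0, 0.6]], "delta_rot": [[0, 0, 0], [0, 0, 0], [0, 0, 0]]}}

```text
t: 22.72
position: [581.6, -285.2, 41.4]
eef_rot: [-3.141, -0.31, -0.21]
contact_force: [-13.9, -0.1, 6.7]
opening: 0.6
finger_force: 6.4
```

Emit:
{"api": "apply_moves", "payload": {"delta_pos": [[1, 0, 0.3], [1.9, 0, 0.6], [1.9, 0, 0.6]], "delta_rot": [[0, 0, 0], [0, 0, 0], [0, 0, 0]]}}

```text
t: 22.97
position: [582.0, -285.2, 41.2]
eef_rot: [-3.141, -0.308, -0.21]
contact_force: [-26.7, -1.0, 15.6]
opening: 0.2
finger_force: 13.0
```

Emit:
{"api": "apply_moves", "payload": {"delta_pos": [[-5, 0, -1.5], [-20, 0, -6.5], [-45, 0, -14.6], [-60, 0, -35], [-60, 0, -70], [-60, 0, -80], [-60, 0, -80], [-60, 0, -80]], "delta_rot": [[0, 0, 0], [0, 0, 0], [0, 0, 0], [0, 0, 0], [0, 0, 0], [0, 0, 0], [0, 0, 0], [0, 0, 0]]}}

```text
t: 23.63
position: [505.8, -269.7, 100.3]
eef_rot: [3.14, -0.315, -0.21]
contact_force: [0.5, -0.6, -0.1]
opening: 0.7
finger_force: 0.0
```

```bash
python3 - <<'E'
from h import *
o=get_obs();print(o['t'],o['position'],o['contact_force'],o['joint_vel'].round(2))
T=get_image('top');P=pts(T);x,y=nxy(P)
k=(P[...,2]>45)&(P[...,2]<75)&(abs(y)<50)&(x>-140)&(x<5)
print(k.sum(),np.percentile(x[k],[1,50,99]).round(1))
q=P[...,:2]-np.array([601.9,-28.4]); xr=q@[np.cos(RY),np.sin(RY)]; yr=q@[-np.sin(RY),np.cos(RY)]
m=(P[...,2]>40)&(P[...,2]<75)&(abs(yr)<40)&(xr>-110)&(xr<5)
print([(b,xr[j].min().round(1),np.median(P[j&(xr>-30)][:,2]).round(1)) for b in range(-36,37,9) if (j:=m&(abs(yr-b)<4)).any()])
E
```

```text
23.6333 [ 505.82019648 -269.68266102  100.31151676] [ 0.54221289 -0.60086244 -0.12565356] [ 0.    0.03  0.01  0.   -0.01 -0.  ]
128 [-14.9  -6.8   0.5]
[(-36, np.float64(-36.4), np.float64(57.0)), (-27, np.float64(-38.4), np.float64(54.3)), (-18, np.float64(-37.3), np.float64(56.2)), (-9, np.float64(-38.6), np.float64(54.3)), (0, np.float64(-38.6), np.float64(55.3)), (9, np.float64(-37.8), np.float64(55.4)), (18, np.float64(-38.4), np.float64(55.9)), (27, np.float64(-38.5), np.float64(56.5)), (36, np.float64(-37.2), np.float64(58.3))]
```

```bash
python3 - <<'E'
from h import *
T=get_image('top');P=pts(T);x,y=nxy(P)
k=(P[...,2]>45)&(P[...,2]<75)&(x>-40)
j=k&(abs(y)>24)&(abs(y)<42)&(x<5);print(np.sort(x[j]).round(1)[:12],np.median(x[j]).round(1),P[j][:,2].mean())
j=k&(y>24)&(y<42)&(x<5);print(np.sort(x[j]).round(1)[:8])
j=k&(y<-24)&(y>-42)&(x<5);print(np.sort(x[j]).round(1)[:8])
E
```

```text
[-14.2 -11.7 -11.7 -11.6 -11.6 -11.5 -11.3 -10.6 -10.4 -10.2 -10.   -9.9] -6.2 61.01234217867352
[-11.7 -11.6 -11.6  -9.9  -9.5  -9.2  -9.1  -8.6]
[-14.2 -11.7 -11.5 -11.3 -10.6 -10.4 -10.2 -10. ]
```

```bash
python3 -c "
from cell import hand_in
print(hand_in())"
```

```text
the job is handed in; nothing more can be done
None
```

I handed the job in, and `hand_in` gave no verdict: the plate was laid flat in the nest and released, the carriage was then pushed home against its stop, and the lower two plates still showed in the rack.

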